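# Drain plate out over the drip cup

### The job

Stand the fallen orange drip cup upright on the round blue spot and let go of it. Then slide the perforated drain plate straight out over the cup, still lying flat on its stand, until its front edge is in line with the red mark beside it, not touching the mark; that far out it would tip off by itself, so finish while still holding its tail with the gripper, level and still. Never let the plate tip, and leave the other things on the table where they are.

Things in the scene. Friction and masses are not known exactly. Their poses are not given: they have to be found in the camera images.
- cup_center (a point): Centre (half-way up, on the axis) of the loose orange open plastic cup: a straight cylinder 54 mm in outside diameter, 90 mm tall, wall 3 mm, closed base, 0.12 kg. Its z axis runs along the cup from base to mouth. It starts lying on its side on the table with its mouth pointing away from the stand or slantwise towards the robot, and it can roll.
- pad (a point): Centre, at table height, of the round blue spot (100 mm diameter, flat, with a thin white ring) painted on the table in front of the stand; the cup is to stand within it. It is directly below the path of the plate.
- stand: Fixed stainless stand: flat top 180 mm long (its x) by 150 mm wide (its y), 120 mm high, no rails on the top. Origin under the centre of its top, at table height. Its x axis is the direction in which the plate is slid out, towards the blue spot; z up. A gauge bar 10 mm square, its top 110 mm above the table, runs parallel to x at y = -95 mm, from x = 0 to x = 300 mm.
- stand_edge (a point): Middle of the front edge of the stand's top, 120 mm above the table (stand x = 90 mm); axes as the stand's: x out, z up. The blue spot's centre is 125 mm out from here.
- mark: Red clamp fixed on the stand's gauge bar (22 x 20 mm, about 26 mm tall, origin at the underside of the bar, axes as the stand's), with a small red pointer towards the plate. It must not be touched by the plate.
- mark_line (a point): Inner tip of the red pointer, 130 mm above the table, 75 mm to the side of the stand's centre line. The plate's front edge must come level with it along the stand's x axis (150 to 180 mm beyond the stand's edge). Axes as the stand's.
- plate: Loose aluminium drain plate, 240 mm long (its x) by 120 mm wide by 8 mm thick, about 0.45 kg, origin at the centre of its underside, x towards its front edge (out over the spot), z up. It starts lying on the stand about along the stand's x axis, front edge near the stand's front edge, and slides freely with friction. Its centre of mass is about 125 mm behind the front edge, so beyond about 125 mm of overhang it tips unless held.
- plate_front (a point): Middle of the plate's front edge, on its upper face (plate x = 120 mm, z = 8 mm); axes as the plate's.
- plate_tab (a point): Centre of the blue upright grip tab on the plate's tail (plate x = -112 mm, 25 mm above the plate's upper face, 153 mm above the table): 8 mm thick along the plate's x, 64 mm wide along y, rising 50 mm above the plate's upper face; pinch it from above, the fingers closing along the plate's x. Axes as the plate's.
- bottle: Bystander: clear bottle with green cap, 64 mm diameter, 170 mm tall, loose; origin under its base.
- jar: Bystander: amber jar with white lid, 70 mm diameter, 90 mm tall, loose; origin under its base.
- roll: Bystander: white film roll standing on end, 90 mm diameter, 60 mm tall, loose; origin under its base.
- tray_a: Bystander: empty grey food tray 150 x 110 x 40 mm, loose; origin under its base.
- tray_b: Bystander: empty grey food tray 150 x 110 x 40 mm, loose; origin under its base.
- scraper: Bystander: spatula-like scraper 250 mm long lying on the table beyond the stand, loose.
Mind the look-alikes: they are no part of the job. What is shaped like the part that bears cup_center but pink or turquoise is not meant.

How it is judged:
By the outcome, as a careful person would: the job done as asked, in the order asked, and still so for the second after the job is handed in, while the arm keeps its last pose, push and grip.
It also fails if it takes over 59 s, if anything falls off the work surface, if the arm or the gripper's body presses on something with over 40 N, if the wrist force passes 120 N, or if a joint passes its speed limit or range.

### The arm

A 6-joint arm with a two-finger parallel gripper is mounted at the origin on the work surface. World frame = base frame: x ahead of the robot, y to its left, z up, the work surface at z = 0. Lengths are in m, angles in rad, forces in N, time in s.
With the tool pointing down it reaches from about 0.425 to 0.95 m from the base axis. Payload 3.5 kg.
Tool frame: the origin (TCP) lies at the very end of the fingers, on their centre line; the grasp point (between the pads) lies 19 mm behind it; z points along the fingers, y is the direction in which the jaws open and shut (so a half turn about z gives the same grasp; the last joint's range is limited). The gripper opens to 85 mm and grips with 20 to 120 N. Pads are 22 mm wide; open, the fingers measure 114 mm over their backs; the gripper's body (76 mm by 85 mm) begins 54 mm behind the grasp point. The pads swing forward as they close: fully open they stand 13 mm farther back than shut.
Start: joints at [-0.15, 0.286, 1.577, -0, 1.279, -0.15], TCP at [0.675, 0, 0.231] pointing down, gripper open.
Joint ranges: [-2.77, 2.77], [-0.9, 2.22], [0.21, 2.48], [-1.53, 4.67], [0.24, 2.81], [-2.84, 2.84]. Speed limits (rad/s): [2.79, 2.79, 3.14, 3.14, 3.14, 3.14].

### API

Orientations are given as a unit quaternion [x, y, z, w].
In Python, from plant import * gives the robot as it stands.
- The arm moves only by the shell command python3 -m jog 'ROWS'. ROWS is JSON, a list of rows, each a list of 5 numbers: the finger opening in m, from 0 to 0.0854, then the shift along the tool's x, y, z in m, then the turn about the tool's z in degrees. A call has 1 to 8 rows; each row is the pose to reach, as a shift and turn from the pose commanded when the call began, along the tool's axes at that moment; what a row does not reach only later rows make up. A row lasts 1/10 s, in which the tool goes at most 50 mm and 8.59 degrees, less where a joint would pass 70% of its speed; a pose out of reach is approached as far as the arm can. A call with a gripper value outside its range is refused whole. The fingers move at their own pace and stop on an object; the grip force is fixed at half the most. Time passes only in rows, so rows that repeat a pose let the fingers close. It gives the time, the measured TCP pose, the force and the opening at its end, in the units of the state.
- state(): the state, without advancing time (a new reading comes with each control period).
- camera(name): name is "scene" or "side" or "wrist"; returns a dict with "frame" (480x640x3 uint8, red, green, blue), "range_z" (480x640 float32, m along the optical axis (not along the pixel's ray), 0 where there is no reading), "camera_matrix" (3x3 intrinsics, pixels), "R" (3x3) and "t" (3): a world point X has camera coordinates R X + t; the wrist camera has in their place "T_tool_cam" (4x4, takes a point from camera to tool coordinates, whose origin is the TCP and whose axes are the flange's). Camera axes: x right, y down, z forward; pixel columns grow to the right and rows downward; lengths in m; the calibration is good to about 2 mm. A picture is of the moment at which its call begins: read the wrist's pose just before it.
- hand_in(): hands the job in, once; it reports no verdict.
Trained networks look in a picture, given as the dict that the camera call returned (one of the last four; its "shot" number tells which), for a name from the list of things; names that differ only in an ending like _2 or _b are one class to them, and where a whole thing is asked for, a point or a joint stands for the part that bears it (a point fixed in the world has none). Each returns a list of dicts, best first, with "confidence" (0 to 1); they miss things now and then, are a little off and sometimes report something else, mostly with a low value. They report only what shows in the picture. A call takes as long as a camera call. They do not tell look-alikes from the thing itself.
- silhouettes(target, picture): "pixels" (480x640 bool, what is visible of it) and "at" ([column, row] in pixels, amid what is visible of it).
The state is a dict: "t": time; "joint_positions": joint angles; "joint_vel": joint speeds; "joint_torque": joint torques, N m; "position": TCP position; "tcp_rot": TCP orientation; "wrist_force": force on the tool from outside, world axes, zero at the start; "ft_torque": the same for the moment, N m; "width": finger opening in m.
Only numpy, scipy, OpenCV 4.12 (cv2) and the standard library are available. Lean on these libraries where they do the work, as an engineer would, in place of code of your own. Each camera call takes 0.05 s, during which the arm holds its last target.

## Working session

There is one attempt and no reset: what is moved stays moved. The work goes in short steps, Python scripts to look and compute and a shell command to move; the robot and the scene stay as the last step left them, time stands still between calls to the robot, and variables do not carry over. Pictures are saved under pics/ and viewed, and the job is handed in when it is done.

```bash
ls; mkdir -p pics
python3 - <<'E'
from plant import *
import cv2, numpy as np
s=state(); print(s)
for n in ["scene","side","wrist"]:
    c=camera(n); cv2.imwrite(f"pics/{n}0.png",c["frame"][:,:,::-1]); np.savez(f"pics/{n}0.npz",**{k:v for k,v in c.items() if k!='shot'})
    print(n,c["camera_matrix"].tolist(), c.get("R"),c.get("t"),c.get("T_tool_cam"))
E
```

```text
pics
{'t': 0.0, 'joint_positions': array([-1.49967197e-01,  2.87198131e-01,  1.57818986e+00,  8.95261787e-06,
        1.27859691e+00, -1.50019787e-01]), 'joint_vel': array([ 0.00067362,  0.00131919,  0.00162037, -0.00055283, -0.00176092,
        0.00169418]), 'joint_torque': array([-1.79628755e-04, -4.05981302e+01, -2.92628127e+01, -1.54224781e-04,
        5.81841552e-03,  3.74769741e-06]), 'position': array([6.74338288e-01, 1.53882237e-04, 2.29918571e-01]), 'tcp_rot': array([ 7.07088597e-01,  7.07123953e-01, -7.06454172e-04, -9.65220752e-04]), 'wrist_force': array([-0.43341087,  0.59878865, -0.13022313]), 'ft_torque': array([0.03451556, 0.00130471, 0.00234388]), 'width': 0.08551924343042641}
scene [[442.63194274001563, 0.0, 314.49938428942414], [0.0, 442.63194274001563, 230.40816790563542], [0.0, 0.0, 1.0]] [[ 0.74194719  0.67026609 -0.01605416]
 [ 0.42660769 -0.49043253 -0.75992224]
 [-0.51722359  0.55697334 -0.64981571]] [-0.42279024 -0.11827779  1.49862529] None
side [[489.61202920597606, 0.0, 327.7664747467492], [0.0, 489.61202920597606, 239.18490357564215], [0.0, 0.0, 1.0]] [[-9.31909642e-01 -3.62689356e-01  9.22288465e-04]
 [-1.94533033e-01  4.97692130e-01 -8.45257028e-01]
 [ 3.06106711e-01 -7.87882589e-01 -5.34359155e-01]] [0.52394655 0.19370464 1.15462337] None
wrist [[386.68879467349603, 0.0, 319.75121941031546], [0.0, 386.68879467349603, 245.27980087014862], [0.0, 0.0, 1.0]] None None [[ 3.65594138e-04 -9.56528678e-01 -2.91638054e-01  7.44110681e-02]
 [ 9.99999911e-01  4.11493124e-04 -9.60466845e-05 -2.84241761e-04]
 [ 2.11878462e-04 -2.91637993e-01  9.56528743e-01 -1.42547581e-01]
 [ 0.00000000e+00  0.00000000e+00  0.00000000e+00  1.00000000e+00]]
```

View pics/scene0.png

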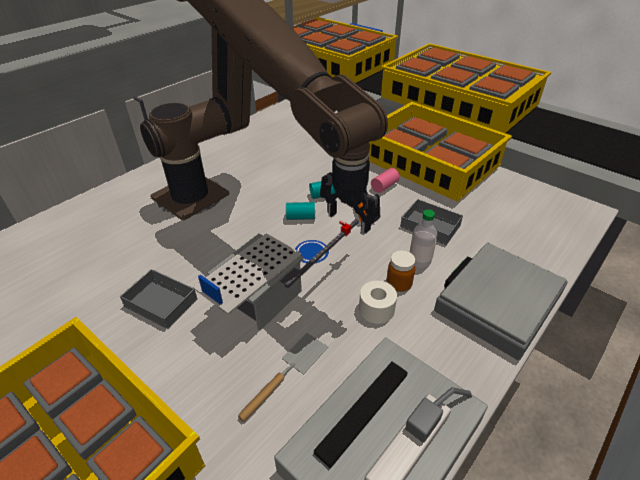

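View pics/side0.png

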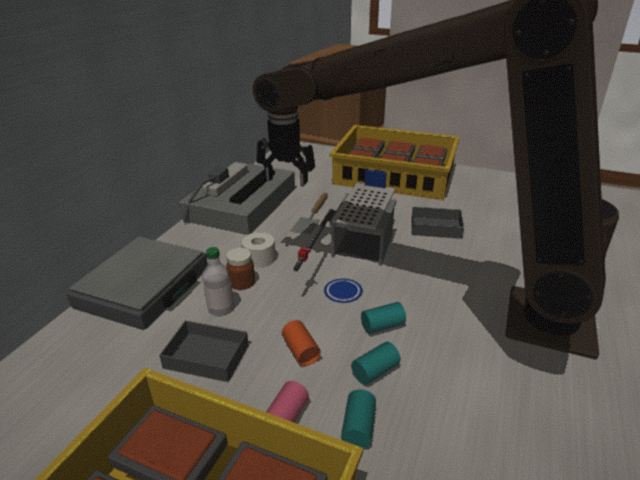

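View pics/wrist0.png

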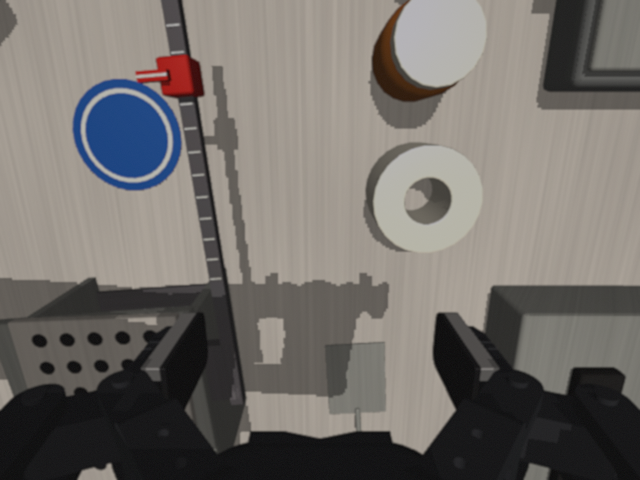

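The orange cup shows in the side view at about (300,342), with its lighter mouth rim at the lower end. The blue spot is at (343,290), the red mark at (303,255) and the plate's blue tab at (376,178). Next I'll measure these.

```bash
cat > h.py <<'E'
from plant import *
import cv2, numpy as np
from scipy.spatial.transform import Rotation as Ro
def cloud(c,s=None):
    K=c["camera_matrix"];z=c["range_z"];v,u=np.mgrid[:480,:640]
    P=np.stack([(u-K[0,2])/K[0,0]*z,(v-K[1,2])/K[1,1]*z,z],-1)
    if "R" in c: return (P-c["t"])@c["R"]
    T=c["T_tool_cam"];P=P@T[:3,:3].T+T[:3,3]
    return P@Ro.from_quat(s["tcp_rot"]).as_matrix().T+s["position"]
def hsv(c): return cv2.cvtColor(c["frame"],cv2.COLOR_RGB2HSV).astype(int)
def proj(c,X,s=None):
    X=np.atleast_2d(X)
    if "R" in c: Y=X@c["R"].T+c["t"]
    else:
        T=np.linalg.inv(c["T_tool_cam"]); Y=(X-s["position"])@Ro.from_quat(s["tcp_rot"]).as_matrix(); Y=Y@T[:3,:3].T+T[:3,3]
    p=Y@c["camera_matrix"].T; return p[:,:2]/p[:,2:]
def save(c,n): cv2.imwrite(f"pics/{n}.png",c["frame"][:,:,::-1])
E
python3 - <<'E'
from h import *
np.set_printoptions(precision=4,suppress=True)
L=lambda n:dict(np.load(f"pics/{n}0.npz"))
s=state()
for n in ["side","scene","wrist"]:
    c=L(n);P=cloud(c,s);H=hsv(c);ok=c["range_z"]>0
    h,S,V=H[...,0],H[...,1],H[...,2]
    print(n)
    m=ok&(abs(h-10)<6)&(S>180)&(P[...,2]>0.003)&(P[...,2]<.07)
    if n=="side":
        m[:300]=0;m[375:]=0;m[:,:260]=0;m[:,330:]=0
        Q=P[m];print("cup",len(Q),Q.min(0),Q.max(0),np.median(Q,0)); np.save("pics/cupQ.npy",Q)
    b=ok&(h>105)&(h<125)&(S>120)
    for nm,mm in (("pad",b&(abs(P[...,2])<.012)),("tab",b&(P[...,2]>.12)&(P[...,2]<.2)),
       ("red",ok&((h<4)|(h>176))&(S>180)&(P[...,2]>.09)&(P[...,2]<.16))):
        Q=P[mm]
        if len(Q): print(nm,len(Q),Q.mean(0),Q.min(0),Q.max(0))
    # plate top
    mm=ok&(abs(P[...,2]-.128)<.004)&(S<60)
    mm[:, :]&=(P[...,0]<1.2)
    Q=P[mm]
    if len(Q)>50:
        r=cv2.minAreaRect((Q[:,:2]*1000).astype(np.float32)); print("plate",len(Q),Q.mean(0),r)
E
```

```text
side
cup 764 [0.4608 0.2636 0.003 ] [0.5517 0.3512 0.0564] [0.5053 0.313  0.0489]
pad 454 [0.4939 0.0682 0.0017] [ 0.4468  0.0237 -0.0028] [0.5429 0.1143 0.0062]
tab 302 [ 0.5208 -0.2802  0.1578] [ 0.0374 -0.2915  0.1318] [0.5542 0.2273 0.1995]
red 45 [0.5836 0.11   0.1216] [0.5709 0.0975 0.1065] [0.5943 0.1186 0.1311]
plate 2191 [ 0.5304 -0.302   0.1282] ((356.7019958496094, -1216.7811279296875), (1673.3643798828125, 2960.01171875), 0.19147075712680817)
scene
pad 360 [0.4923 0.0694 0.0018] [ 0.4468  0.0201 -0.0062] [0.5469 0.1156 0.0068]
tab 327 [ 0.524  -0.2825  0.1588] [ 0.0465 -0.2922  0.1201] [0.5785 0.0376 0.1819]
red 80 [0.5913 0.0978 0.1201] [ 0.5184 -0.1366  0.1063] [0.5993 0.1137 0.1315]
plate 5734 [0.3595 0.2629 0.1281] ((144.86273193359375, 1040.29931640625), (2668.64404296875, 1806.9986572265625), 89.6686782836914)
wrist
pad 7329 [0.4954 0.0679 0.0017] [ 0.4457  0.0176 -0.0016] [0.5444 0.1151 0.0047]
red 1552 [0.5895 0.1039 0.1226] [0.5678 0.0932 0.1021] [0.5981 0.1177 0.1318]
plate 9272 [ 0.5033 -0.0815  0.1282] ((516.266845703125, -46.68037414550781), (307.67657470703125, 127.49476623535156), 87.91365051269531)
```

Run:
```python
from h import *
from scipy.optimize import least_squares
np.set_printoptions(precision=4,suppress=True)
L=lambda n:dict(np.load(f"pics/{n}0.npz"))
s=state()
Q=np.load("pics/cupQ.npy")
def f(p):
    a=np.array([np.cos(p[2]),np.sin(p[2])]);d=(Q[:,:2]-p[:2])@np.array([-a[1],a[0]])
    return np.hypot(d,Q[:,2]-.027)-.027
for a0 in (0,.8,1.6,2.4):
    r=least_squares(f,[.505,.31,a0],loss="soft_l1",f_scale=.002)
    a=np.array([np.cos(r.x[2]),np.sin(r.x[2])]);k=abs(f(r.x))<.004;t=(Q[k][:,:2]-r.x[:2])@a
    print(r.x[:2],np.degrees(r.x[2]),r.cost,k.mean(),np.percentile(t,[0,1,50,99,100]), r.x[:2]+a*(np.percentile(t,1)+np.percentile(t,99))/2)
# bar, plate from wrist
c=L("wrist");P=cloud(c,s);ok=c["range_z"]>0;S=hsv(c)[...,1]
m=ok&(abs(P[...,2]-.110)<.003)&(P[...,0]>.55)&(P[...,0]<.63)
B=P[m][:,:2];print("bar",len(B),B.min(0),B.max(0))
l=cv2.fitLine((B*1000).astype(np.float32),cv2.DIST_HUBER,0,.01,.01).ravel();print(l, np.degrees(np.arctan2(l[1],l[0])))
for n in ("scene","side"):
    c=L(n);P=cloud(c,s);ok=c["range_z"]>0;S=hsv(c)[...,1]
    m=ok&(abs(P[...,2]-.128)<.004)&(P[...,0]>.42)&(P[...,0]<.63)&(P[...,1]>-.35)&(P[...,1]<.02)
    n_,lab,st,_=cv2.connectedComponentsWithStats(cv2.morphologyEx(m.astype(np.uint8),cv2.MORPH_CLOSE,np.ones((5,5))));k=1+st[1:,4].argmax();Q=P[m&(lab==k)][:,:2]
    print(n,"plate",len(Q),cv2.minAreaRect((Q*1000).astype(np.float32)))
    b=ok&(abs(P[...,2]-.110)<.003)&(P[...,0]>.55)&(P[...,0]<.63)&(P[...,1]>-.2)&(P[...,1]<.15);B=P[b][:,:2]
    if len(B)>20:
        l=cv2.fitLine((B*1000).astype(np.float32),cv2.DIST_HUBER,0,.01,.01).ravel();print("bar",len(B),l,np.degrees(np.arctan2(l[1],l[0])))
    b=ok&(hsv(c)[...,0]>105)&(hsv(c)[...,0]<125)&(S>120)&(P[...,2]>.135)&(P[...,2]<.185)&(P[...,0]>.45)&(P[...,0]<.6)&(P[...,1]<-.2);T=P[b]
    l=cv2.fitLine((T[:,:2]*1000).astype(np.float32),cv2.DIST_HUBER,0,.01,.01).ravel();print("tab",len(T),T.min(0),T.max(0),np.median(T,0),np.degrees(np.arctan2(l[1],l[0])))
im=cv2.imread("pics/side0.png")[270:430,220:420];cv2.imwrite("pics/cupz.png",cv2.resize(im,None,fx=4,fy=3.75,interpolation=2))
```

```text
[0.2504 0.5411] -42.779185283020496 0.0009114188934407121 0.9672774869109948 [0.3032 0.3062 0.3419 0.3918 0.3951] [0.5065 0.3041]
[-0.1506  0.9121] -42.779217854684724 0.0009114188934780538 0.9672774869109948 [0.8494 0.8525 0.8882 0.938  0.9414] [0.5065 0.3041]
[0.2166 0.5723] 137.2208432648839 0.0009114188934330012 0.9672774869109948 [-0.4411 -0.4378 -0.3879 -0.3522 -0.3492] [0.5065 0.3041]
[0.1164 0.665 ] 137.22085630899676 0.0009114188934372613 0.9672774869109948 [-0.5776 -0.5742 -0.5244 -0.4887 -0.4856] [0.5065 0.3041]
bar 6991 [ 0.5501 -0.1878] [0.6113 0.1478]
[  0.0564  -0.9984 593.7859  10.8923] -86.76559
scene plate 3457 ((520.8541870117188, -174.31118774414062), (128.18910217285156, 241.60594177246094), 1.9029505252838135)
bar 473 [  0.0368  -0.9993 597.0028 -22.8401] -87.89181
tab 294 [ 0.4929 -0.2922  0.1352] [ 0.5567 -0.282   0.1819] [ 0.5294 -0.2893  0.1633] 3.2260401
side plate 1759 ((517.8164672851562, -172.574462890625), (120.40725708007812, 245.55001831054688), 2.6245172023773193)
bar 275 [  0.0645  -0.9979 594.0354  -0.1954] -86.30361
tab 292 [ 0.4916 -0.2915  0.1351] [ 0.5542 -0.2742  0.1807] [ 0.5226 -0.2815  0.1591] 2.7437308
```

View pics/cupz.png

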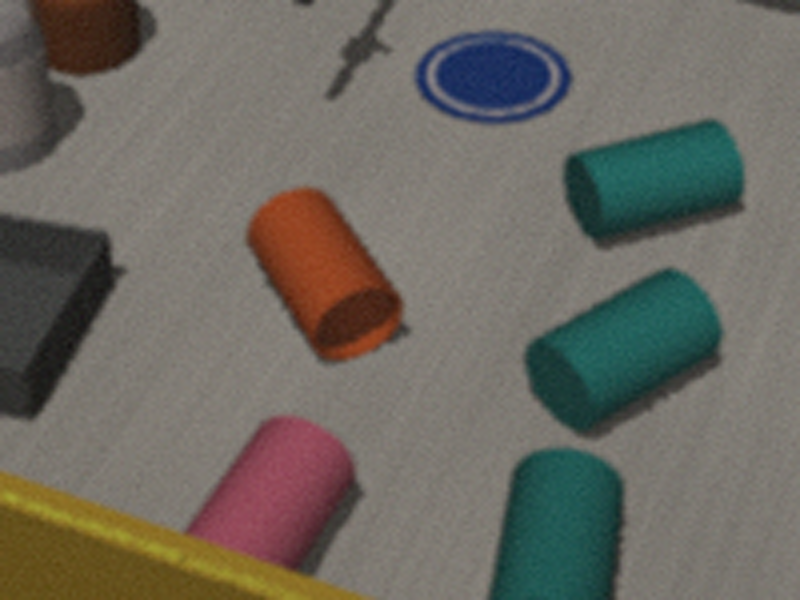

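The mouth points at about 137° in the world (slantwise towards the robot), and the cup's centre is about (0.507, 0.304). I'll move above its mouth half at safe height and look with the wrist camera.

```bash
python3 -m jog '[[0.085,0.32,-0.187,0,-47],[0.085,0.32,-0.187,0,-47],[0.085,0.32,-0.187,0,-47],[0.085,0.32,-0.187,0,-47],[0.085,0.32,-0.187,0,-47],[0.085,0.32,-0.187,0,-47],[0.085,0.32,-0.187,0,-47],[0.085,0.32,-0.187,0,-47]]'
cat > look.py <<'E'
import sys
from h import *
from scipy.optimize import least_squares
np.set_printoptions(precision=4,suppress=True)
s=state();c=camera("wrist");save(c,sys.argv[1])
R=Ro.from_quat(s["tcp_rot"]).as_matrix();print("t",s["t"],"pos",s["position"],"toolx",R[:,0],"tooly",R[:,1],"q",s["joint_positions"],"w",s["width"],"F",s["wrist_force"])
P=cloud(c,s);H=hsv(c);h,S=H[...,0],H[...,1]
m=(c["range_z"]>0)&(abs(h-10)<7)&(S>150)&(P[...,2]>.003)&(P[...,2]<.07);Q=P[m]
if len(Q)>100:
    def f(p):
        a=np.array([np.cos(p[2]),np.sin(p[2])]);d=(Q[:,:2]-p[:2])@np.array([-a[1],a[0]])
        return np.hypot(d,Q[:,2]-.027)-.027
    c0=np.median(Q,0)
    r=least_squares(f,[c0[0],c0[1],np.radians(137)],loss="soft_l1",f_scale=.002)
    a=np.array([np.cos(r.x[2]),np.sin(r.x[2])]);k=abs(f(r.x))<.004;t=(Q[k][:,:2]-r.x[:2])@a
    print("cup",len(Q),np.degrees(r.x[2]),k.mean(),"base",r.x[:2]+a*np.percentile(t,.5),"mouth",r.x[:2]+a*np.percentile(t,99.5),"len",np.ptp(np.percentile(t,[.5,99.5])))
    ct=r.x[:2]+a*(np.percentile(t,[.5,99.5]).mean()); g=np.r_[ct+a*.023,.027]
    gp=s["position"]+R[:,2]*-.019
    print("centre",ct,"move in tool axes to grip", (g-gp)@R)
E
python3 look.py w1
python3 - <<'E'
from h import *
c=camera("side");save(c,"s1")
E
```

```text
t: 0.95
position: [0.4853, 0.3231, 0.2311]
tcp_rot: [0.365, 0.931, 0.0, -0.001]
wrist_force: [-0.4, -0.2, -0.7]
width: 0.0849
t 0.95 pos [0.4853 0.3231 0.2311] toolx [-0.7338  0.6793  0.0013] tooly [ 0.6793  0.7338 -0.0003] q [ 0.4129  0.0858  1.8081  0.0012  1.2485 -0.4114] w 0.08485824745552888 F [-0.4182 -0.1758 -0.7272]
cup 5506 137.71771185531944 0.997638939338903 base [0.5387 0.274 ] mouth [0.4748 0.3322] len 0.0863945444598943
centre [0.5067 0.3031] move in tool axes to grip [-0.0066 -0.0002  0.223 ]
```

View pics/w1.png

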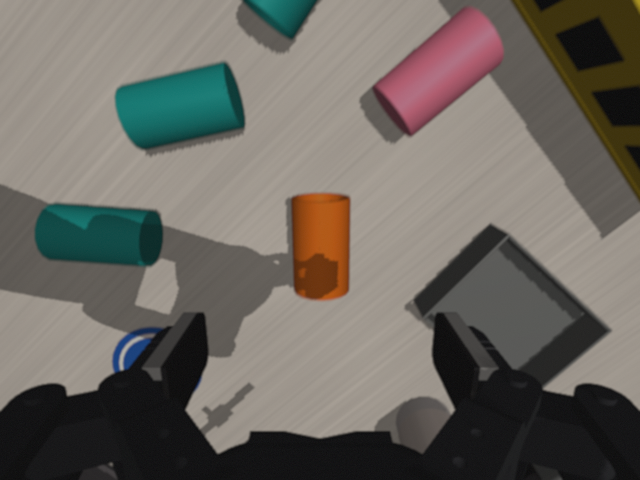

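The cup sits at about (321,246) in the wrist view with its mouth at the top, and both the turquoise cup and the tray are clear of the fingers. I'll go down and grip.

```bash
python3 -m jog '[[0.085,-0.006,0,0.05,0],[0.085,-0.006,0,0.10,0],[0.085,-0.006,0,0.15,0],[0.085,-0.006,0,0.2,0],[0.085,-0.006,0,0.213,0],[0.085,-0.006,0,0.223,0],[0.085,-0.006,0,0.223,0]]' && python3 -m jog '[[0.05,0,0,0,0],[0.05,0,0,0,0],[0.05,0,0,0,0],[0.05,0,0,0,0],[0.05,0,0,0,0],[0.05,0,0,0,0]]'; python3 look.py w2
```

```text
t: 1.75
position: [0.4933, 0.3158, 0.0088]
tcp_rot: [0.367, 0.93, 0.0, 0.0]
wrist_force: [0.8, -0.3, 0.3]
width: 0.0855
t: 2.35
position: [0.4946, 0.3169, 0.0116]
tcp_rot: [0.366, 0.93, 0.002, 0.002]
wrist_force: [0.7, 0.0, 6.5]
width: 0.0534
t 2.35 pos [0.4946 0.3169 0.0116] toolx [-0.7315  0.6818 -0.0025] tooly [0.6818 0.7315 0.0051] q [ 0.3973  0.3696  1.9199 -0.0002  0.8464 -0.4231] w 0.05335252835315065 F [0.7489 0.0196 6.5251]
cup 24188 136.79573594411957 0.9982222589713907 base [0.5138 0.2986] mouth [0.4761 0.3341] len 0.051799669241172214
centre [0.4949 0.3163] move in tool axes to grip [ 0.0224 -0.0001  0.0035]
```

View pics/w2.png

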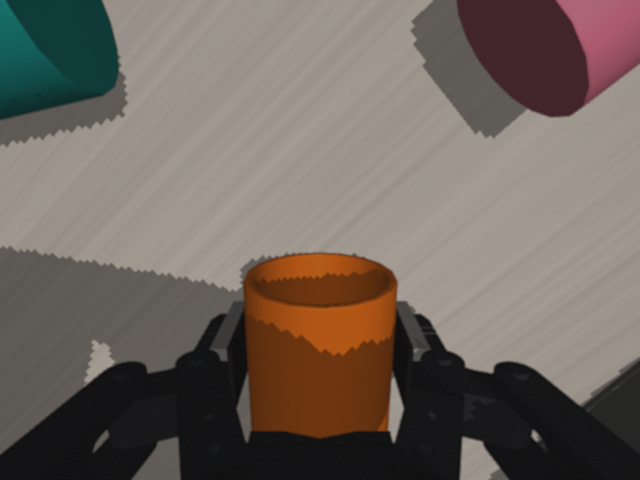

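Gripped, with the mouth seen at (320,280). Now I'll lift and see whether the base swings down by itself.

```bash
python3 -m jog '[[0.05,0,0,-0.03,0],[0.05,0,0,-0.08,0],[0.05,0,0,-0.11,0],[0.05,0,0,-0.11,0]]'
cat > side.py <<'E'
import sys
from h import *
c=camera("side");x0,y0,x1,y1=map(int,sys.argv[2:6]);cv2.imwrite(f"pics/{sys.argv[1]}.png",cv2.resize(c["frame"][y0:y1,x0:x1,::-1],(800,600),interpolation=2))
E
python3 side.py s2 200 200 440 380
```

```text
t: 2.8
position: [0.4962, 0.3178, 0.1257]
tcp_rot: [0.366, 0.93, 0.005, 0.005]
wrist_force: [-0.0, -0.8, -0.3]
width: 0.053
```

View pics/s2.png

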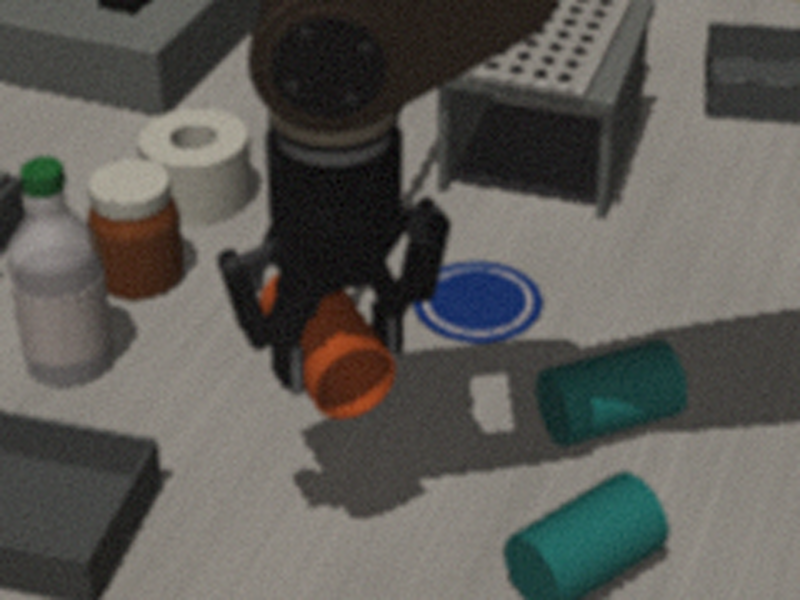

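The cup is still level, held stiffly by the pads. I'll lower it so its underside is about 25 mm above the table, then ease the grip slightly so the base can swing down while the mouth end stays caged.

```bash
python3 -m jog '[[0.05,0,0,0.05,0],[0.05,0,0,0.085,0],[0.05,0,0,0.085,0]]'; python3 -m jog '[[0.0535,0,0,0,0],[0.0535,0,0,0,0]]';python3 -m jog '[[0.054,0,0,0,0],[0.054,0,0,0,0]]'; python3 side.py s3 200 200 440 380
```

```text
t: 3.15
position: [0.4861, 0.3133, 0.0258]
tcp_rot: [0.367, 0.93, -0.006, -0.006]
wrist_force: [-1.4, -0.9, -1.5]
width: 0.0527
t: 3.35
position: [0.4937, 0.3165, 0.0351]
tcp_rot: [0.366, 0.93, 0.001, 0.001]
wrist_force: [0.1, -0.4, -0.2]
width: 0.0537
t: 3.55
position: [0.4936, 0.3165, 0.0353]
tcp_rot: [0.366, 0.93, 0.001, 0.001]
wrist_force: [0.7, 0.3, -1.0]
width: 0.0539
```

View pics/s3.png

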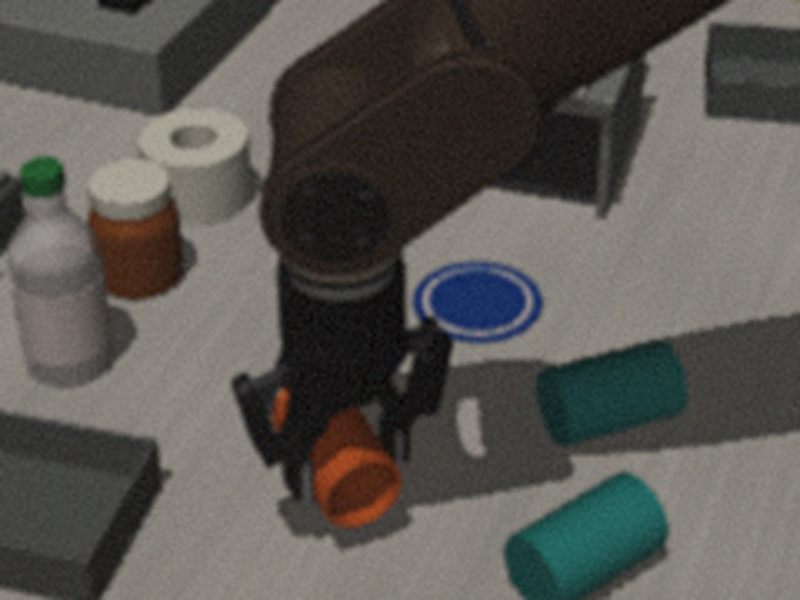

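```bash
cat > tilt.py <<'E'
import sys
from h import *
np.set_printoptions(precision=4,suppress=True)
def tilt(n):
    s=state();c=camera("wrist");save(c,n)
    R=Ro.from_quat(s["tcp_rot"]).as_matrix();P=cloud(c,s);H=hsv(c);h,S=H[...,0],H[...,1]
    m=(c["range_z"]>0)&(abs(h-10)<7)&(S>150);L=(P-s["position"])@R;
    k=m&(abs(L[...,1])<.006);Q=L[k]
    for x0 in np.arange(-.04,.07,.006):
        q=Q[(Q[:,0]>=x0)&(Q[:,0]<x0+.006)]
        if len(q)>8: print("x %.3f n %d  world z: min %.4f med %.4f max %.4f"%(x0+.003,len(q),*(s["position"][2]-np.array([q[:,2].max(),np.median(q[:,2]),q[:,2].min()]))))
    print("pos",s["position"],"w",s["width"],"F",s["wrist_force"],"t",s["t"])
tilt(sys.argv[1])
E
python3 tilt.py w3; python3 -m jog '[[0.0545,0,0,0,0]]'; python3 tilt.py w4
```

```text
x -0.019 n 406  world z: min 0.0745 med 0.0765 max 0.0782
x -0.013 n 577  world z: min 0.0747 med 0.0766 max 0.0782
x -0.007 n 628  world z: min 0.0747 med 0.0766 max 0.0786
x -0.001 n 669  world z: min 0.0249 med 0.0765 max 0.0783
x 0.005 n 1029  world z: min 0.0238 med 0.0761 max 0.0786
x 0.011 n 1130  world z: min 0.0247 med 0.0761 max 0.1105
x 0.017 n 1135  world z: min 0.0247 med 0.0761 max 0.0789
x 0.023 n 1116  world z: min 0.0242 med 0.0759 max 0.0789
pos [0.4933 0.3164 0.0349] w 0.05411650876147368 F [ 0.0325  0.1272 -0.8971] t 3.6
t: 3.75
position: [0.4927, 0.3161, 0.034]
tcp_rot: [0.366, 0.93, 0.0, 0.0]
wrist_force: [-0.5, -0.4, -0.8]
width: 0.0547
x -0.019 n 387  world z: min 0.0736 med 0.0756 max 0.0772
x -0.013 n 604  world z: min 0.0741 med 0.0756 max 0.0776
x -0.007 n 604  world z: min 0.0733 med 0.0757 max 0.0773
x -0.001 n 667  world z: min 0.0244 med 0.0757 max 0.0777
x 0.005 n 1039  world z: min 0.0241 med 0.0753 max 0.0776
x 0.011 n 1133  world z: min 0.0241 med 0.0753 max 0.1098
x 0.017 n 1136  world z: min 0.0241 med 0.0753 max 0.0777
x 0.023 n 1128  world z: min 0.0233 med 0.0751 max 0.0774
pos [0.4927 0.3161 0.034 ] w 0.05465970524891053 F [-0.5103 -0.402  -0.8152] t 3.75
```

View pics/w4.png

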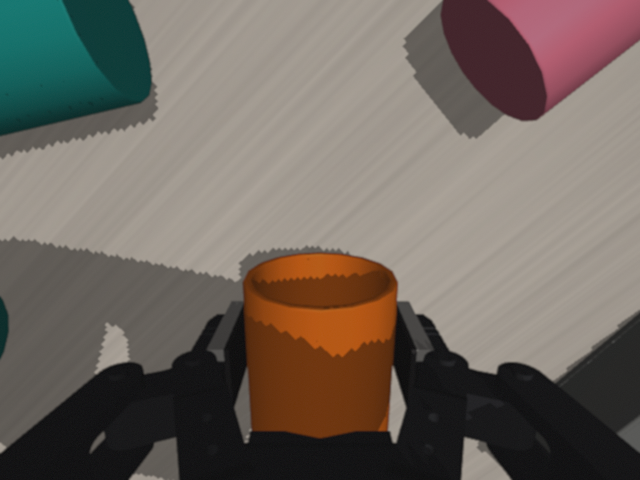

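```bash
python3 -m jog '[[0.055,0,0,0,0]]'; python3 tilt.py w5|grep -v "x 0"; python3 -m jog '[[0.0554,0,0,0,0]]'; python3 tilt.py w6|grep -v "x 0"
```

```text
t: 3.9
position: [0.4924, 0.3159, 0.0335]
tcp_rot: [0.366, 0.93, 0.0, 0.0]
wrist_force: [0.4, -0.0, -1.1]
width: 0.0552
pos [0.4924 0.3159 0.0335] w 0.055204353511355074 F [ 0.4294 -0.0498 -1.053 ] t 3.9
t: 4.05
position: [0.4926, 0.316, 0.0335]
tcp_rot: [0.367, 0.93, 0.0, 0.0]
wrist_force: [-0.2, -0.2, -0.4]
width: 0.0555
pos [0.4926 0.316  0.0335] w 0.05554418221006336 F [-0.2183 -0.1987 -0.3642] t 4.05
```

View pics/w6.png

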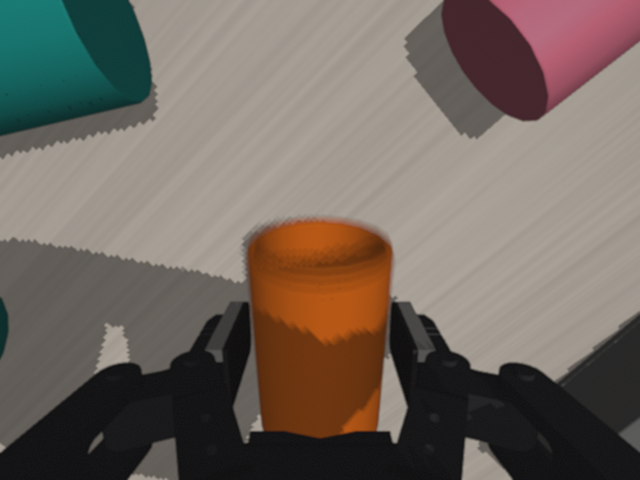

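View pics/w5.png

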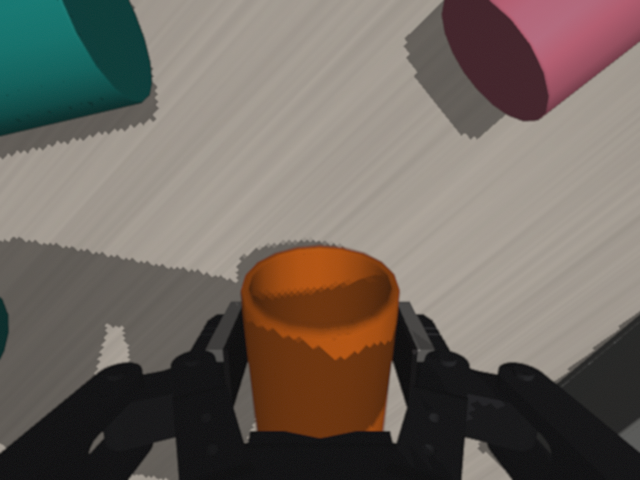

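```bash
python3 side.py s4 200 200 440 380
```

```text
(no output)
```

View pics/s4.png

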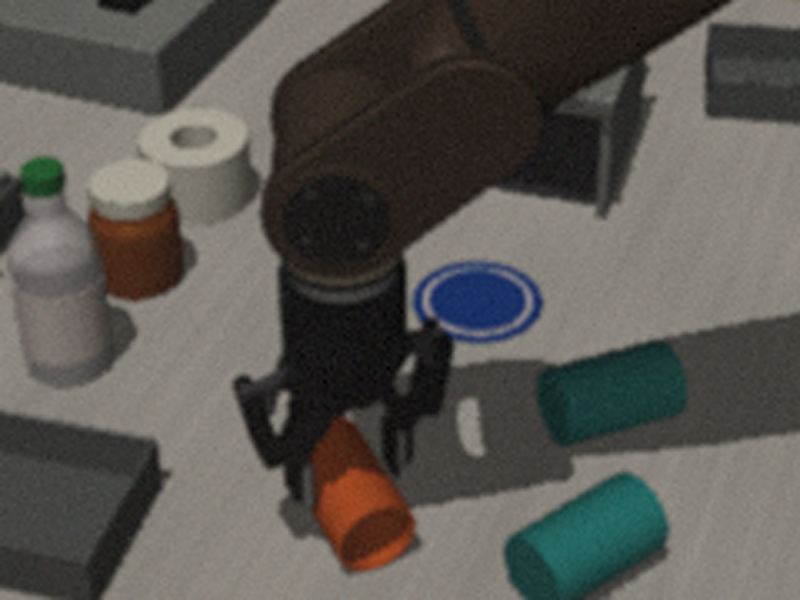

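At 0.0552 the cup began to pivot (w5), but at 0.0555 it slipped out and slid along its axis (mouth rim at about (320,240) in w6). So roughly 0.0550 lets it swing while still held. I'll see where it lies now.

```bash
python3 -m jog '[[0.065,0,0,0,0],[0.065,0,0,0,0]]'; python3 look.py w7;  python3 tilt.py w7 | grep -v zzz
```

```text
t: 4.35
position: [0.4925, 0.316, 0.0334]
tcp_rot: [0.366, 0.93, 0.0, 0.0]
wrist_force: [-0.2, 0.1, 0.8]
width: 0.0649
t 4.35 pos [0.4925 0.316  0.0334] toolx [-0.7314  0.682  -0.0002] tooly [0.682  0.7314 0.0002] q [ 0.3972  0.3321  1.9195 -0.0001  0.8897 -0.4231] w 0.06494628365038774 F [-0.1589  0.0546  0.7847]
cup 27489 137.08279037160023 0.9991269234966714 base [0.524  0.2864] mouth [0.4623 0.3438] len 0.08423500776703081
centre [0.4931 0.3151] move in tool axes to grip [ 0.0219 -0.0002  0.0254]
x -0.037 n 392  world z: min 0.0517 med 0.0533 max 0.0552
x -0.031 n 400  world z: min 0.0518 med 0.0533 max 0.0550
x -0.025 n 416  world z: min 0.0516 med 0.0533 max 0.0551
x -0.019 n 438  world z: min 0.0512 med 0.0532 max 0.0548
x -0.013 n 463  world z: min 0.0511 med 0.0532 max 0.0548
x -0.007 n 465  world z: min 0.0514 med 0.0532 max 0.0552
x -0.001 n 489  world z: min 0.0512 med 0.0531 max 0.0552
x 0.005 n 490  world z: min 0.0509 med 0.0531 max 0.0547
x 0.011 n 568  world z: min 0.0509 med 0.0531 max 0.1086
x 0.017 n 552  world z: min 0.0509 med 0.0530 max 0.0549
x 0.023 n 570  world z: min 0.0506 med 0.0529 max 0.0548
x 0.029 n 789  world z: min 0.0012 med 0.0526 max 0.0546
x 0.035 n 952  world z: min 0.0011 med 0.0523 max 0.0546
x 0.041 n 532  world z: min 0.0015 med 0.0523 max 0.0547
pos [0.4924 0.316  0.0334] w 0.06535306703330551 F [ 0.1098  0.1069 -0.2136] t 4.4
```

View pics/w7.png

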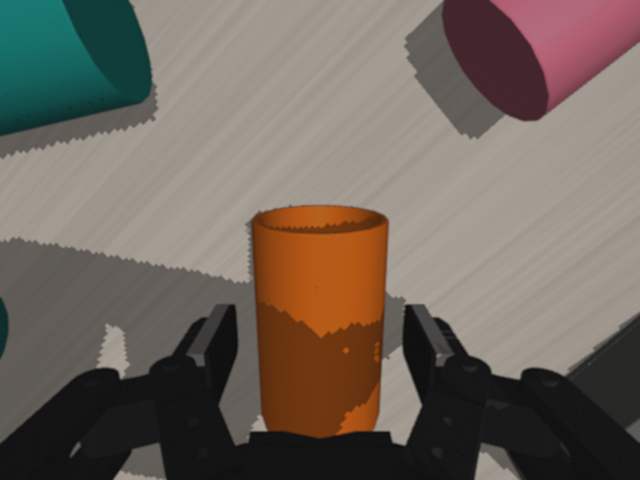

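```bash
python3 -m jog '[[0.065,0.023,0,0,0],[0.065,0.023,0,0.015,0],[0.065,0.023,0,0.025,0],[0.065,0.023,0,0.025,0],[0.05,0.023,0,0.025,0],[0.05,0.023,0,0.025,0],[0.05,0.023,0,0.025,0],[0.05,0.023,0,0.025,0]]'; python3 -m jog '[[0.05,0,0,-0.02,0],[0.05,0,0,-0.04,0],[0.05,0,0,-0.04,0],[0.053,0,0,-0.04,0],[0.0545,0,0,-0.04,0],[0.0549,0,0,-0.04,0]]'; python3 tilt.py w8
```

```text
t: 5.25
position: [0.4757, 0.3315, 0.0084]
tcp_rot: [0.367, 0.93, 0.0, 0.0]
wrist_force: [-0.1, 0.8, -1.4]
width: 0.0532
t: 5.85
position: [0.4747, 0.3312, 0.047]
tcp_rot: [0.367, 0.93, -0.001, -0.001]
wrist_force: [-1.2, 0.3, -1.8]
width: 0.0546
x -0.019 n 456  world z: min 0.0374 med 0.0892 max 0.0914
x -0.013 n 815  world z: min 0.0380 med 0.0901 max 0.0923
x -0.007 n 877  world z: min 0.0391 med 0.0911 max 0.0938
x -0.001 n 947  world z: min 0.0403 med 0.0921 max 0.0947
x 0.005 n 978  world z: min 0.0413 med 0.0931 max 0.0955
x 0.011 n 1249  world z: min 0.0419 med 0.0939 max 0.1222
x 0.017 n 443  world z: min 0.0430 med 0.0450 max 0.0961
x 0.023 n 142  world z: min 0.0434 med 0.0453 max 0.0471
pos [0.4747 0.3312 0.047 ] w 0.054600400544365775 F [-1.2106  0.3237 -1.7855] t 5.85
```

View pics/w8.png

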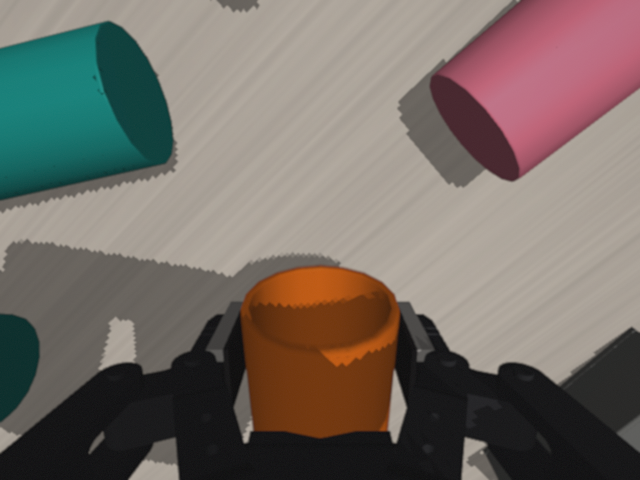

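It's swinging: the top line now slopes about 10°. I'll let it go on.

```bash
python3 -m jog '[[0.0549,0,0,0,0]]'; python3 tilt.py w9;python3 side.py s5 200 200 440 380
```

```text
t: 6.0
position: [0.4751, 0.3317, 0.0478]
tcp_rot: [0.367, 0.93, -0.0, -0.001]
wrist_force: [-0.4, -0.6, -0.8]
width: 0.0548
x -0.037 n 394  world z: min 0.0050 med 0.0090 max 0.0723
x -0.031 n 230  world z: min 0.0074 med 0.0127 max 0.0772
x -0.025 n 265  world z: min 0.0118 med 0.0171 max 0.0819
x -0.019 n 307  world z: min 0.0169 med 0.0227 max 0.0872
x -0.013 n 332  world z: min 0.0215 med 0.0868 max 0.0922
x -0.007 n 388  world z: min 0.0266 med 0.0918 max 0.0966
x -0.001 n 689  world z: min 0.0313 med 0.0962 max 0.0995
x 0.005 n 225  world z: min 0.0363 med 0.0395 max 0.0424
x 0.011 n 293  world z: min 0.0408 med 0.0446 max 0.1232
x 0.017 n 293  world z: min 0.0457 med 0.0490 max 0.0526
x 0.023 n 331  world z: min 0.0505 med 0.0540 max 0.0580
x 0.029 n 388  world z: min 0.0553 med 0.0578 max 0.0607
pos [0.4751 0.3317 0.0478] w 0.05482809091938296 F [-0.3856 -0.6337 -0.8118] t 6.0
```

View pics/s5.png

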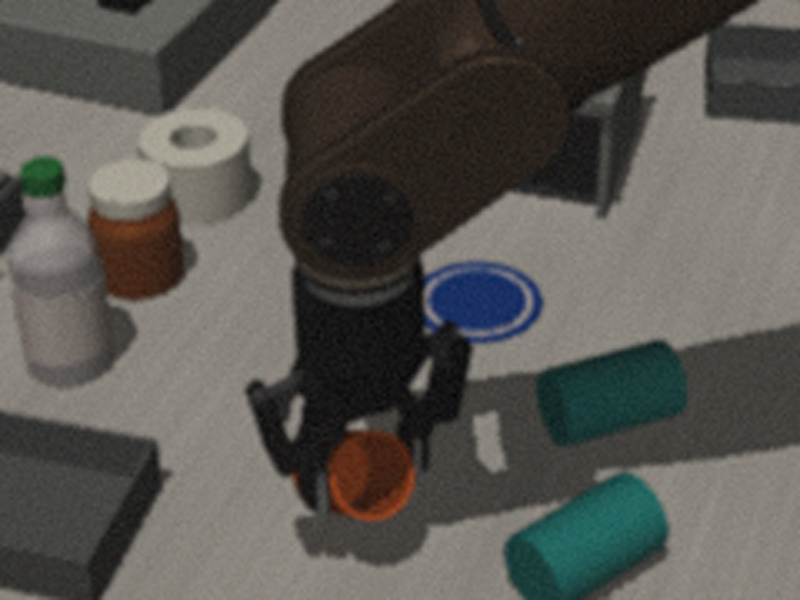

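View pics/w9.png

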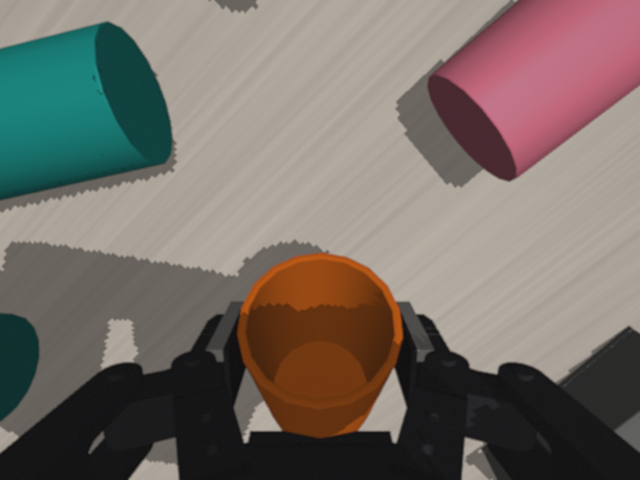

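The cup now leans at about 39° with its base on the table. I'll tighten, lift 45 mm more and let it swing the rest.

```bash
python3 -m jog '[[0.05,0,0,0,0],[0.05,0,0,0,0],[0.05,0,0,-0.02,0],[0.05,0,0,-0.038,0],[0.05,0,0,-0.038,0],[0.053,0,0,-0.038,0],[0.0545,0,0,-0.038,0],[0.0549,0,0,-0.038,0]]'; python3 tilt.py w10
```

```text
t: 6.9
position: [0.4747, 0.3312, 0.0849]
tcp_rot: [0.366, 0.93, -0.001, -0.001]
wrist_force: [-0.4, -0.4, -1.8]
width: 0.0551
x -0.037 n 391  world z: min 0.0423 med 0.0461 max 0.1097
x -0.031 n 238  world z: min 0.0438 med 0.0494 max 0.1145
x -0.025 n 261  world z: min 0.0493 med 0.0551 max 0.1192
x -0.019 n 295  world z: min 0.0539 med 0.0601 max 0.1242
x -0.013 n 331  world z: min 0.0584 med 0.1234 max 0.1291
x -0.007 n 393  world z: min 0.0637 med 0.1288 max 0.1341
x -0.001 n 677  world z: min 0.0685 med 0.1333 max 0.1360
x 0.005 n 227  world z: min 0.0733 med 0.0765 max 0.0799
x 0.011 n 300  world z: min 0.0779 med 0.0818 max 0.1602
x 0.017 n 287  world z: min 0.0830 med 0.0863 max 0.0899
x 0.023 n 332  world z: min 0.0879 med 0.0912 max 0.0944
x 0.029 n 376  world z: min 0.0923 med 0.0950 max 0.0972
pos [0.4747 0.3312 0.0849] w 0.055075697814327446 F [-0.384  -0.43   -1.7741] t 6.9
```

View pics/w10.png

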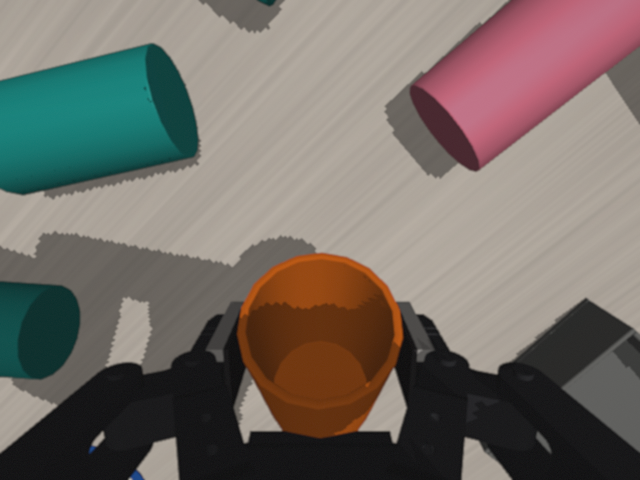

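```bash
python3 -m jog '[[0.0550,0,0,0,0]]'; python3 tilt.py w11 | grep -E "0.00|pos"
```

```text
t: 7.05
position: [0.4752, 0.3314, 0.0855]
tcp_rot: [0.367, 0.93, -0.0, -0.0]
wrist_force: [0.2, 0.3, -0.8]
width: 0.055
x -0.007 n 399  world z: min 0.0616 med 0.1309 max 0.1357
x -0.001 n 516  world z: min 0.0671 med 0.1333 max 0.1367
x 0.005 n 211  world z: min 0.0724 med 0.0759 max 0.0797
pos [0.4752 0.3314 0.0855] w 0.054959682699807666 F [ 0.1879  0.3193 -0.7606] t 7.05
```

View pics/w11.png

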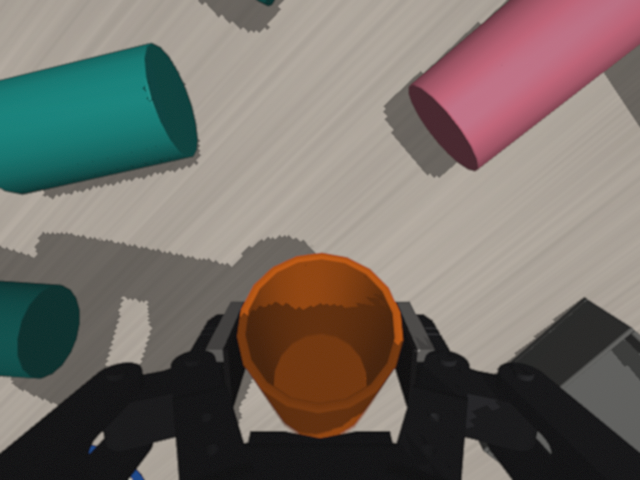

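Turning slowly. I'll keep going at the same opening.

```bash
python3 -m jog '[[0.0550,0,0,0,0],[0.0550,0,0,0,0]]'; python3 tilt.py w12 | grep -E "x|pos"
```

```text
t: 7.3
position: [0.4755, 0.3316, 0.0862]
tcp_rot: [0.367, 0.93, -0.0, -0.0]
wrist_force: [0.1, -0.8, -1.7]
width: 0.0551
x -0.037 n 370  world z: min 0.0455 med 0.0493 max 0.0963
x -0.031 n 375  world z: min 0.0411 med 0.0453 max 0.1038
x -0.025 n 376  world z: min 0.0365 med 0.0410 max 0.1125
x -0.019 n 263  world z: min 0.0344 med 0.0379 max 0.1209
x -0.013 n 205  world z: min 0.0397 med 0.1221 max 0.1331
x -0.007 n 470  world z: min 0.0484 med 0.1319 max 0.1343
x -0.001 n 111  world z: min 0.0564 med 0.0613 max 0.0656
x 0.005 n 134  world z: min 0.0648 med 0.0694 max 0.0748
x 0.011 n 162  world z: min 0.0733 med 0.0779 max 0.0826
x 0.017 n 188  world z: min 0.0806 med 0.0860 max 0.0908
x 0.023 n 230  world z: min 0.0891 med 0.0944 max 0.0991
x 0.029 n 416  world z: min 0.0976 med 0.1029 max 0.1054
x 0.035 n 35  world z: min 0.1019 med 0.1030 max 0.1045
pos [0.4755 0.3316 0.0862] w 0.055066101614194514 F [ 0.1297 -0.7588 -1.6782] t 7.3
```

View pics/w12.png

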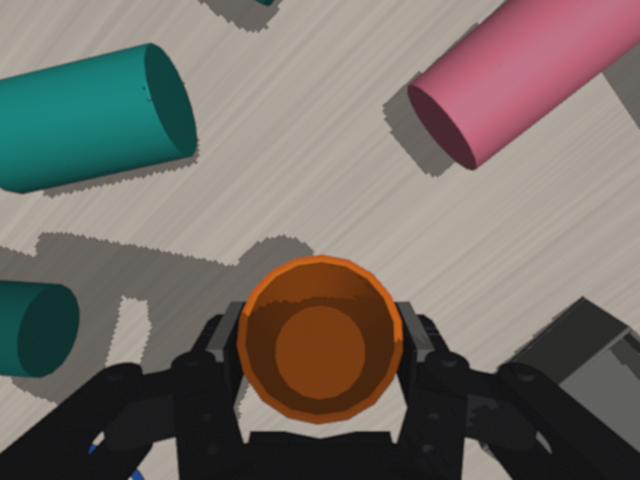

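About 54° now. Two more rows.

```bash
python3 -m jog '[[0.0550,0,0,0,0],[0.0550,0,0,0,0]]'; python3 tilt.py w13 | grep -E "x|pos"
```

```text
t: 7.55
position: [0.4756, 0.3316, 0.0864]
tcp_rot: [0.366, 0.93, 0.0, 0.0]
wrist_force: [0.4, 0.2, -1.1]
width: 0.0549
x -0.037 n 383  world z: min 0.0458 med 0.0495 max 0.0956
x -0.031 n 371  world z: min 0.0412 med 0.0452 max 0.1042
x -0.025 n 376  world z: min 0.0367 med 0.0410 max 0.1126
x -0.019 n 255  world z: min 0.0343 med 0.0381 max 0.1206
x -0.013 n 223  world z: min 0.0399 med 0.1225 max 0.1336
x -0.007 n 453  world z: min 0.0486 med 0.1320 max 0.1340
x -0.001 n 113  world z: min 0.0567 med 0.0613 max 0.0663
x 0.005 n 132  world z: min 0.0648 med 0.0697 max 0.0748
x 0.011 n 158  world z: min 0.0730 med 0.0777 max 0.0825
x 0.017 n 195  world z: min 0.0809 med 0.0864 max 0.0906
x 0.023 n 235  world z: min 0.0896 med 0.0948 max 0.0993
x 0.029 n 409  world z: min 0.0979 med 0.1030 max 0.1058
x 0.035 n 35  world z: min 0.1020 med 0.1032 max 0.1041
pos [0.4756 0.3316 0.0864] w 0.054949661267525964 F [ 0.3736  0.2359 -1.1307] t 7.55
```

View pics/w13.png

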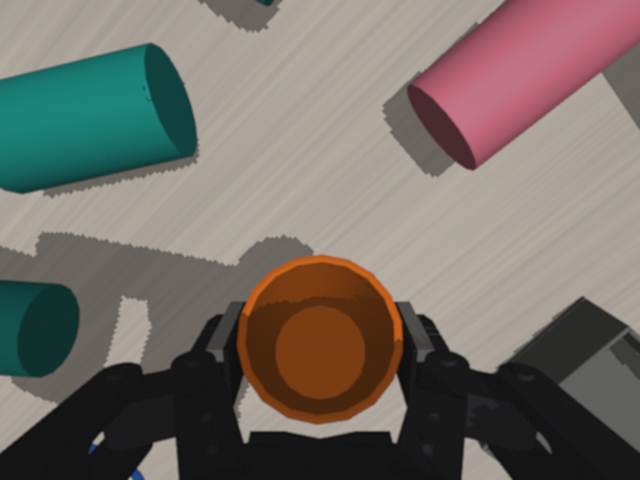

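It stopped at about 54°. I'll lower it until the base is just above the table, so a slip can't drop it far, and ease by another tenth of a millimetre.

```bash
python3 -m jog '[[0.0535,0,0,0,0],[0.0535,0,0,0.02,0],[0.0535,0,0,0.02,0],[0.0545,0,0,0.02,0],[0.055,0,0,0.02,0],[0.0551,0,0,0.02,0]]'; python3 tilt.py w14 | grep -E "x -0.00|x 0.01|x 0.02|pos"; python3 -m jog '[[0.0552,0,0,0,0]]';python3 tilt.py w15 | grep -E "x -0.00|x 0.01|x 0.02|pos"
```

```text
t: 8.2
position: [0.4762, 0.3319, 0.0673]
tcp_rot: [0.366, 0.93, 0.001, 0.001]
wrist_force: [0.4, 0.4, -0.7]
width: 0.0551
x -0.007 n 65  world z: min 0.0173 med 0.0240 max 0.1124
x -0.001 n 74  world z: min 0.0286 med 0.0340 max 0.0397
x 0.011 n 106  world z: min 0.0489 med 0.0550 max 0.0603
x 0.017 n 134  world z: min 0.0592 med 0.0650 max 0.0709
x 0.023 n 171  world z: min 0.0695 med 0.0757 max 0.0807
x 0.029 n 365  world z: min 0.0798 med 0.0864 max 0.0891
pos [0.4762 0.3319 0.0673] w 0.05511016595715754 F [ 0.41    0.402  -0.7379] t 8.2
t: 8.35
position: [0.476, 0.3318, 0.0671]
tcp_rot: [0.366, 0.93, 0.0, 0.0]
wrist_force: [0.1, -0.9, 0.8]
width: 0.0554
x 0.011 n 20  world z: min 0.0897 med 0.0906 max 0.0916
x 0.017 n 2319  world z: min 0.0026 med 0.0667 max 0.0928
pos [0.476  0.3318 0.0671] w 0.05540965434066223 F [ 0.1275 -0.9374  0.7627] t 8.35
```

View pics/w15.png

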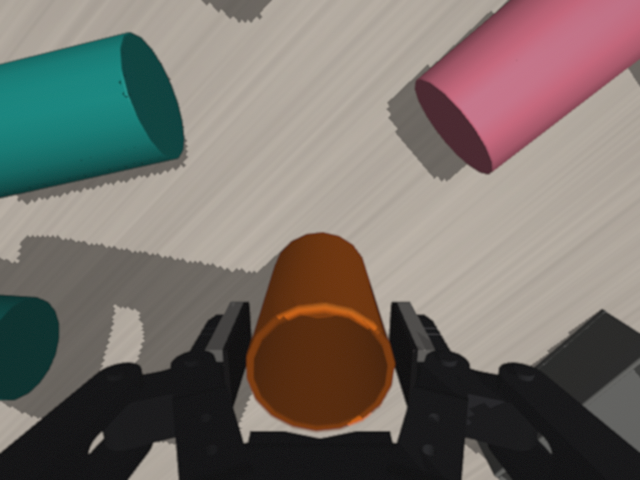

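It swung fully: the front wall now runs vertically from z≈0.003 to 0.093 at constant x, so the cup stands upright on the table, with its axis about 10 mm behind the pad centre. I'll open, check, then regrip lower.

```bash
python3 -m jog '[[0.07,0,0,0,0],[0.07,0,0,0,0]]'
cat > up.py <<'E'
import sys
from h import *
np.set_printoptions(precision=4,suppress=True)
s=state();c=camera(sys.argv[2] if len(sys.argv)>2 else "wrist");save(c,sys.argv[1])
P=cloud(c,s);H=hsv(c);m=(c["range_z"]>0)&(abs(H[...,0]-10)<7)&(H[...,1]>150)&(P[...,2]>.015)&(P[...,2]<.1)&(np.hypot(P[...,0]-s["position"][0],P[...,1]-s["position"][1])<.08)
Q=P[m];print("zmax",np.percentile(Q[:,2],99))
from scipy.optimize import least_squares
T=Q[Q[:,2]>np.percentile(Q[:,2],99)-.005]
f=lambda p:np.hypot(T[:,0]-p[0],T[:,1]-p[1])-.0255
r=least_squares(f,T[:,:2].mean(0),loss="soft_l1",f_scale=.002);print("rim centre",r.x,"res",np.abs(f(r.x)).mean(),len(T))
W=Q[(Q[:,2]>.015)&(Q[:,2]<.08)]
# axis: outer wall, x0+ax*z
g=lambda p:np.hypot(W[:,0]-p[0]-p[2]*(W[:,2]-.045),W[:,1]-p[1]-p[3]*(W[:,2]-.045))-.027
q=least_squares(g,[*r.x,0,0],loss="soft_l1",f_scale=.001);print("wall centre/slope",q.x,"res",np.abs(g(q.x)).mean(),len(W))
R=Ro.from_quat(s["tcp_rot"]).as_matrix();print("rim in tool",(np.r_[r.x,.09]-s["position"])@R,"pos",s["position"],"t",s["t"],"w",s["width"],"tooly",R[:,1])
E
python3 up.py w16
```

```text
t: 8.6
position: [0.4758, 0.3317, 0.0667]
tcp_rot: [0.367, 0.93, 0.0, 0.0]
wrist_force: [-0.7, -0.0, -0.3]
width: 0.0701
zmax 0.09074501323511892
rim centre [0.4808 0.3272] res 0.0008053294435276011 4397
wall centre/slope [ 0.4795  0.3282 -0.003   0.0042] res 0.0016069401993810749 13388
rim in tool [-0.0068  0.0001 -0.0233] pos [0.4758 0.3317 0.0667] t 8.6 w 0.07006846321214752 tooly [0.682  0.7313 0.0006]
```

View pics/w16.png

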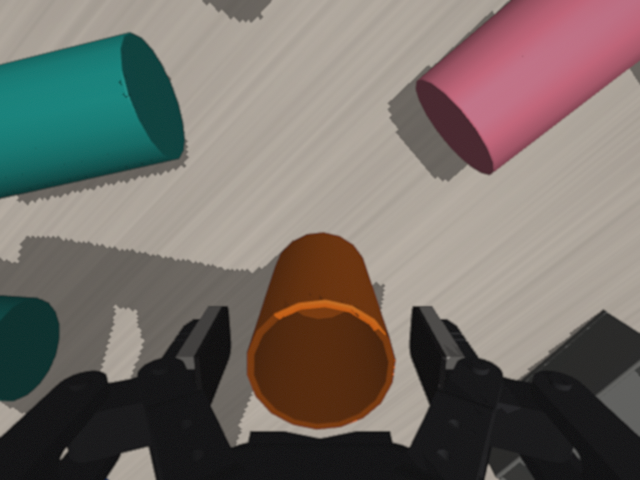

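```bash
python3 -m jog '[[0.07,-0.008,0,0,0],[0.07,-0.008,0,0.015,0],[0.07,-0.008,0,0.03,0],[0.07,-0.008,0,0.03,0],[0.05,-0.008,0,0.03,0],[0.05,-0.008,0,0.03,0],[0.05,-0.008,0,0.03,0],[0.05,-0.008,0,0.03,0]]'; python3 up.py w17
python3 - <<'E'
from h import *
np.set_printoptions(precision=4,suppress=True)
c=dict(np.load("pics/side0.npz"));P=cloud(c);H=hsv(c)
m=((H[...,0]>75)&(H[...,0]<100)&(H[...,1]>120)&(c["range_z"]>0)).astype(np.uint8)
n,l,st,ce=cv2.connectedComponentsWithStats(m)
for i in range(1,n):
    if st[i,4]>200: Q=P[l==i];print("turq",Q.min(0),Q.max(0))
c=dict(np.load("pics/wrist0.npz"))
# pad: outer ring contour -> ellipse centre ray at z=0
E
```

```text
t: 9.45
position: [0.4814, 0.3263, 0.0365]
tcp_rot: [0.366, 0.93, 0.0, 0.0]
wrist_force: [0.0, 0.3, -1.3]
width: 0.0539
zmax 0.09153072654440594
rim centre [0.481  0.3264] res 0.0008578350760519017 3866
wall centre/slope [ 0.4795  0.3278 -0.0003  0.0033] res 0.00166749522151809 20366
rim in tool [ 0.0004 -0.0001 -0.0535] pos [0.4814 0.3263 0.0365] t 9.45 w 0.05391116395500167 tooly [0.6819 0.7314 0.0003]
turq [0.316  0.1274 0.0114] [0.4085 0.2122 0.0567]
turq [0.2968 0.2572 0.007 ] [0.3821 0.3526 0.0573]
turq [0.2963 0.3961 0.0075] [0.3586 0.4914 0.0565]
```

View pics/w17.png

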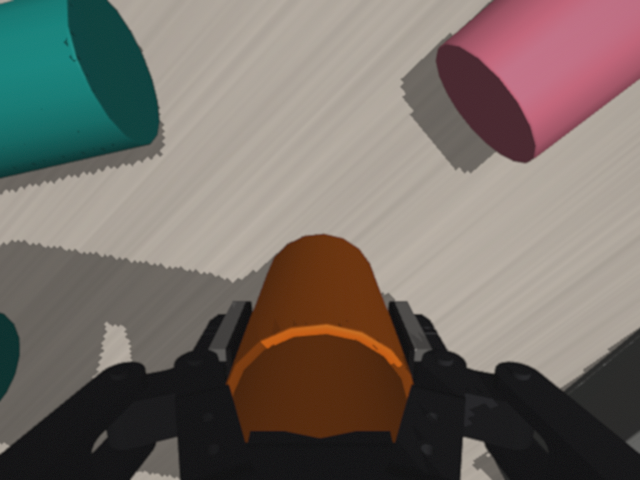

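Gripped upright and centred. I'll lift it 50 mm, carry it to the blue spot and turn the jaws along the stand's axis, which keeps the fingers away from the red mark.

```bash
python3 -m jog '[[0.05,0,0,-0.03,0],[0.05,0,0,-0.05,0],[0.05,-0.185,-0.18,-0.05,-46],[0.05,-0.185,-0.18,-0.05,-46],[0.05,-0.185,-0.18,-0.05,-46],[0.05,-0.185,-0.18,-0.05,-46],[0.05,-0.185,-0.18,-0.05,-46],[0.05,-0.185,-0.18,-0.05,-46]]';python3 -m jog '[[0.05,0,0,0,0],[0.05,0,0,0,0]]'; python3 up.py w18
python3 - <<'E'
from h import *
from scipy.optimize import least_squares
np.set_printoptions(precision=4,suppress=True)
c=camera("scene");save(c,"sc1")
c=camera("side");save(c,"s6")
# pad measure from initial three pictures: blue pixel mask ellipse
for n in ("wrist","side","scene"):
    c=dict(np.load(f"pics/{n}0.npz"));s={"position":np.array([.67434,.00015,.22992]),"tcp_rot":np.array([.707088597,.707123953,-.000706,-.000965])}
    H=hsv(c);P=cloud(c,s);m=(H[...,0]>105)&(H[...,0]<125)&(H[...,1]>120)&(abs(P[...,2])<.012)&(abs(P[...,0]-.495)<.07)&(abs(P[...,1]-.068)<.07)
    if n=="wrist":
        cn=max(cv2.findContours(m.astype(np.uint8),0,1)[0],key=len)
        e=P[cn[:,0,1],cn[:,0,0]]
    else:
        cn=max(cv2.findContours(m.astype(np.uint8),0,1)[0],key=len);e=P[cn[:,0,1],cn[:,0,0]]
    f=lambda p:np.hypot(e[:,0]-p[0],e[:,1]-p[1])-p[2]
    r=least_squares(f,[.495,.068,.05],loss="soft_l1",f_scale=.001);print(n,"pad",r.x)
E
```

```text
t: 10.3
position: [0.4939, 0.0661, 0.0867]
tcp_rot: [-0.028, 1.0, -0.0, 0.0]
wrist_force: [-0.1, 0.6, -1.6]
width: 0.053
t: 10.5
position: [0.494, 0.0678, 0.0865]
tcp_rot: [-0.025, 1.0, 0.0, 0.0]
wrist_force: [0.4, -0.1, -0.7]
width: 0.0536
zmax 0.09970967652760498
rim centre [0.4925 0.0679] res 0.00043506994905890265 1578
wall centre/slope [ 0.4957  0.068  -0.1277 -0.0052] res 0.00151890429180599 3020
rim in tool [ 0.0015  0.0002 -0.0035] pos [0.494  0.0678 0.0865] t 10.5 w 0.053602301019776366 tooly [-0.0493  0.9988  0.0004]
wrist pad [0.4948 0.0666 0.0486]
side pad [0.4951 0.0651 0.0341]
scene pad [0.4924 0.067  0.0322]
```

View pics/s6.png

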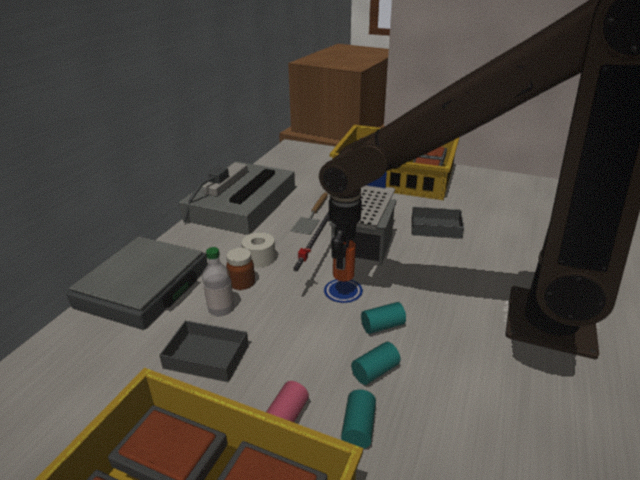

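View pics/w18.png

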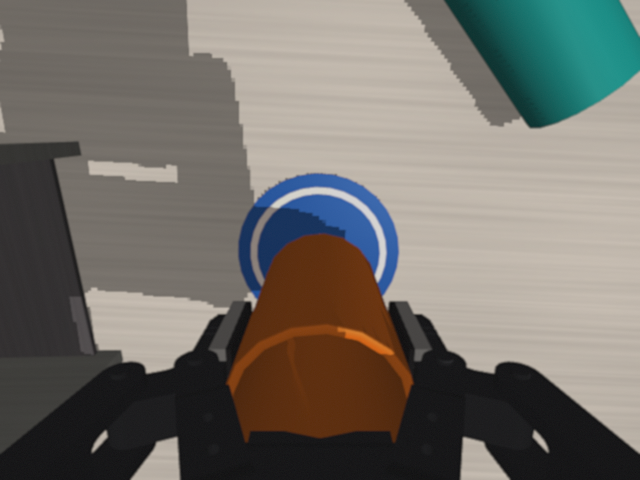

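The cup's axis (0.494, 0.068) is over the spot's centre (about 0.4945, 0.067); the spot is at (318,240) in the wrist view and the cup's base sits centred above it. I'll lower and release.

```bash
python3 -m jog '[[0.05,0,0,0.025,0],[0.05,0,0,0.043,0],[0.05,0,0,0.048,0],[0.05,0,0,0.05,0],[0.05,0,0,0.05,0],[0.06,0,0,0.05,0],[0.075,0,0,0.05,0],[0.075,0,0,0.05,0]]';python3 -m jog '[[0.075,0,0,-0.03,0],[0.075,0,0,-0.08,0],[0.075,0,0,-0.13,0],[0.075,0,0,-0.17,0],[0.075,0,0,-0.17,0]]'; python3 up.py w19; python3 side.py s7 260 200 420 320
```

```text
t: 11.45
position: [0.4947, 0.0683, 0.0372]
tcp_rot: [-0.026, 1.0, -0.0, 0.001]
wrist_force: [-0.2, -0.2, 0.7]
width: 0.0749
t: 11.95
position: [0.4982, 0.0681, 0.2147]
tcp_rot: [-0.026, 1.0, -0.001, 0.008]
wrist_force: [0.5, 0.8, 1.4]
width: 0.0751
zmax 0.09096794615892786
rim centre [0.4943 0.0687] res 0.0008459171565584944 849
wall centre/slope [ 0.4919  0.0683 -0.0006 -0.0028] res 0.0015071215164274212 2197
rim in tool [0.0058 0.0011 0.1246] pos [0.4982 0.0681 0.2147] t 11.95 w 0.07506429622119991 tooly [-0.0523  0.9986 -0.0018]
```

View pics/w19.png

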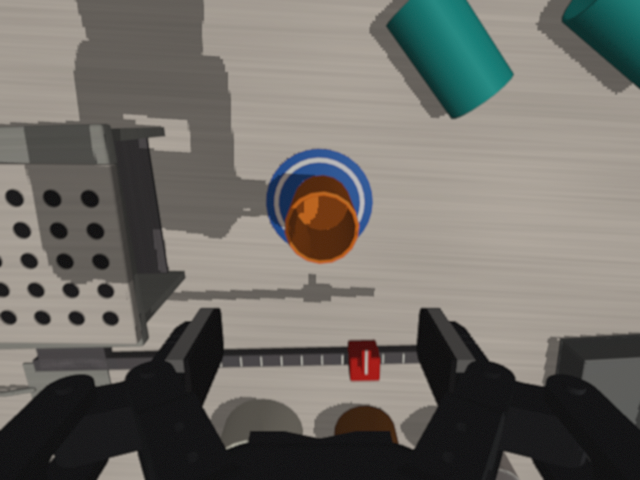

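View pics/s7.png

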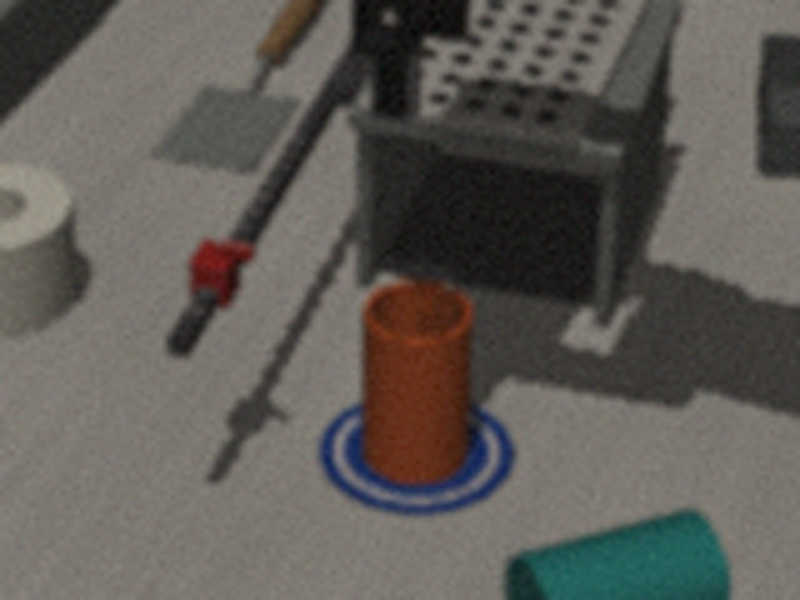

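The cup stands upright on the spot: rim at (321,228) in the wrist view with blue all around, height 0.091, axis slope under 0.3°. Now I'll go over the plate and measure it from above.

```bash
python3 -m jog '[[0.075,-0.013,-0.169,-0.075,0],[0.075,-0.013,-0.169,-0.075,0],[0.075,-0.013,-0.169,-0.075,0],[0.075,-0.013,-0.169,-0.075,0],[0.075,-0.013,-0.169,-0.075,0],[0.075,-0.013,-0.169,-0.075,0],[0.075,-0.013,-0.169,-0.075,0]]'
cat > plate.py <<'E'
import sys
from h import *
np.set_printoptions(precision=4,suppress=True)
s=state();c=camera("wrist");save(c,sys.argv[1]);np.savez(f"pics/{sys.argv[1]}.npz",pos=s["position"],rot=s["tcp_rot"],**{k:v for k,v in c.items() if k!='shot'})
P=cloud(c,s);H=hsv(c);h,S=H[...,0],H[...,1];ok=c["range_z"]>0
R=Ro.from_quat(s["tcp_rot"]).as_matrix();print("pos",s["position"],"tool y",R[:,1],"t",s["t"],"vel",abs(s["joint_vel"]).max())
m=ok&(abs(P[...,2]-.128)<.004)&(P[...,0]>.42)&(P[...,0]<.63)&(P[...,1]<.13)&(S<70)
n,lab,st,_=cv2.connectedComponentsWithStats(cv2.morphologyEx(m.astype(np.uint8),cv2.MORPH_CLOSE,np.ones((5,5))));k=1+st[1:,4].argmax();Q=P[m&(lab==k)]
print("plate",len(Q),cv2.minAreaRect((Q[:,:2]*1000).astype(np.float32)),"z",np.median(Q[:,2]),"ymax",np.percentile(Q[:,1],99.8))
B=P[ok&(abs(P[...,2]-.110)<.003)&(P[...,0]>.57)&(P[...,0]<.625)&(P[...,1]>-.1)&(P[...,1]<.15)][:,:2]
if len(B)>50:
    l=cv2.fitLine((B*1000).astype(np.float32),cv2.DIST_HUBER,0,.01,.01).ravel();print("bar",len(B),l,np.degrees(np.arctan2(l[1],l[0])))
T=P[ok&(h>105)&(h<125)&(S>120)&(P[...,2]>.168)&(P[...,2]<.19)&(P[...,1]<.0)]
if len(T)>50: print("tab top",len(T),T.min(0),T.max(0),cv2.minAreaRect((T[:,:2]*1000).astype(np.float32)))
M=P[ok&((h<5)|(h>175))&(S>160)&(P[...,2]>.09)]
if len(M)>20:
    t=M[M[:,0]<M[:,0].min()+.004];print("mark",len(M),M.min(0),M.max(0),"tip",np.median(t,0))
E
python3 plate.py w20
```

```text
t: 12.75
position: [0.5148, -0.0986, 0.279]
tcp_rot: [-0.027, 1.0, 0.001, -0.002]
wrist_force: [-1.1, 0.1, -0.2]
width: 0.0747
pos [ 0.5148 -0.0986  0.279 ] tool y [-0.053   0.9986  0.0021] t 12.75 vel 0.015236343763094025
plate 44666 ((517.5667724609375, -174.90982055664062), (120.14399719238281, 240.44883728027344), 2.409799575805664) z 0.12809852413822448 ymax -0.05491270350825705
bar 2825 [  0.0749  -0.9972 592.9143  15.0844] -85.70697
tab top 1909 [ 0.49   -0.2906  0.168 ] [ 0.5534 -0.2804  0.18  ] ((521.7159423828125, -285.4678955078125), (63.32624435424805, 9.178441047668457), 1.2255476713180542)
mark 798 [0.5672 0.0918 0.1019] [0.5954 0.1252 0.1314] tip [0.5693 0.1002 0.1285]
```

View pics/w20.png

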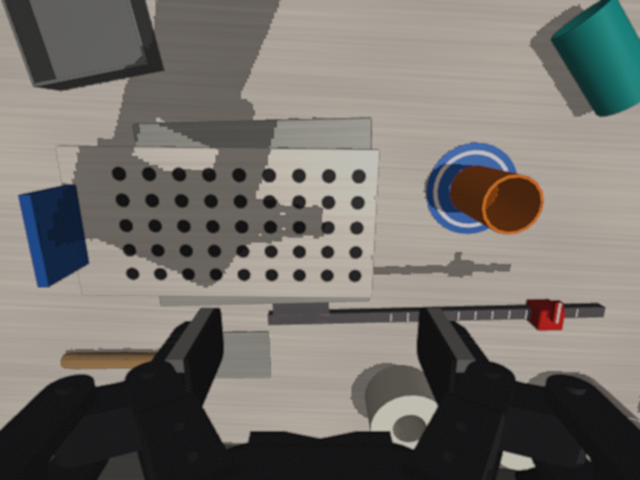

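Run:
```python
from h import *
np.set_printoptions(precision=4,suppress=True)
for n in ("wrist0","w20","w19x"):
    try: c=dict(np.load(f"pics/{n}.npz"))
    except Exception: continue
    s={"position":c.get("pos",np.array([.67434,.00015,.22992])),"tcp_rot":c.get("rot",np.array([.707088597,.707123953,-.000706,-.000965]))}
    P=cloud(c,s);ok=c["range_z"]>0;H=hsv(c);h,S,V=H[...,0],H[...,1],H[...,2]
    B=P[ok&(P[...,2]>.1075)&(P[...,2]<.1125)&(P[...,0]>.57)&(P[...,0]<.62)&(P[...,1]>-.1)&(P[...,1]<.2)]
    # bin along y: min and max x
    ys=[];c1=[]
    for y in np.arange(-.12,.16,.01):
        q=B[(B[:,1]>=y)&(B[:,1]<y+.01)]
        if len(q)>20: a,b=np.percentile(q[:,0],[3,97]);ys.append(y+.005);c1.append(((a+b)/2,b-a))
    ys=np.array(ys);c1=np.array(c1);k=abs(c1[:,1]-.01)<.004
    if k.sum()>3:
        p=np.polyfit(ys[k],c1[k,0],1);print(n,"bar x=",p,"angle",90-np.degrees(np.arctan(p[0])),"n",k.sum(),np.c_[ys,c1][k][[0,-1]].ravel(),"ymax",B[:,1].max())
    # stand top side strip z~.12
    Z=ok&(abs(P[...,2]-.12)<.0025)&(P[...,0]>.40)&(P[...,0]<.61)&(P[...,1]>-.3)&(P[...,1]<-.03)&(S<60)
    Q=P[Z];print("stand pts",len(Q),Q.min(0) if len(Q) else 0,Q.max(0) if len(Q) else 0)
    if n=="w20":
        L=Q[Q[:,0]<.48];e=[]
        for y in np.arange(-.24,-.065,.01):
            q=L[(L[:,1]>=y)&(L[:,1]<y+.01)]
            if len(q)>10: e.append((y+.005,np.percentile(q[:,0],2)))
        e=np.array(e);p=np.polyfit(e[:,0],e[:,1],1);r=e[:,1]-np.polyval(p,e[:,0]);k=abs(r)<.003;p=np.polyfit(e[k,0],e[k,1],1);print("left edge",p,90-np.degrees(np.arctan(p[0])),e)
    M=P[ok&((h<6)|(h>174))&(S>140)&(P[...,2]>.122)&(P[...,2]<.135)]
    for x in np.arange(.562,.6,.003):
        q=M[(M[:,0]>=x)&(M[:,0]<x+.003)]
        if len(q)>3: print("  x %.3f n %d y %.4f..%.4f med %.4f z %.4f"%(x,len(q),q[:,1].min(),q[:,1].max(),np.median(q[:,1]),np.median(q[:,2])))
```

```text
wrist0 bar x= [-0.0783  0.5953] angle 94.47697458584537 n 19 [-0.075   0.6011  0.0098  0.145   0.5841  0.0099] ymax 0.1476589826277179
stand pts 2126 [ 0.4314 -0.1817  0.1175] [ 0.5896 -0.052   0.1225]
  x 0.565 n 5 y 0.1004..0.1053 med 0.1047 z 0.1290
  x 0.568 n 26 y 0.1000..0.1053 med 0.1015 z 0.1294
  x 0.571 n 33 y 0.1003..0.1058 med 0.1019 z 0.1299
  x 0.574 n 28 y 0.1004..0.1057 med 0.1019 z 0.1297
  x 0.577 n 92 y 0.0938..0.1136 med 0.1056 z 0.1243
  x 0.580 n 174 y 0.0933..0.1142 med 0.1019 z 0.1242
  x 0.583 n 215 y 0.0932..0.1147 med 0.1037 z 0.1241
  x 0.586 n 194 y 0.0937..0.1153 med 0.1040 z 0.1237
  x 0.589 n 194 y 0.0938..0.1153 med 0.1048 z 0.1239
  x 0.592 n 205 y 0.0938..0.1152 med 0.1048 z 0.1238
  x 0.595 n 141 y 0.0944..0.1153 med 0.1038 z 0.1232
w20 bar x= [-0.0782  0.595 ] angle 94.47339922110311 n 20 [-0.075   0.6012  0.01    0.155   0.583   0.01  ] ymax 0.15926017121593386
stand pts 7911 [ 0.4302 -0.2427  0.1175] [ 0.5925 -0.0526  0.1225]
left edge [-0.0765  0.4257] 94.37356228564441 [[-0.235   0.4435]
 [-0.225   0.443 ]
 [-0.215   0.4424]
 [-0.205   0.4412]
 [-0.195   0.4407]
 [-0.185   0.4401]
 [-0.175   0.4389]
 [-0.165   0.4384]
 [-0.155   0.4377]
 [-0.145   0.4366]
 [-0.135   0.4361]
 [-0.125   0.4351]
 [-0.115   0.4344]
 [-0.105   0.4338]
 [-0.095   0.433 ]
 [-0.085   0.432 ]
 [-0.075   0.4315]
 [-0.065   0.431 ]]
  x 0.565 n 8 y 0.0989..0.1048 med 0.1012 z 0.1286
  x 0.568 n 25 y 0.0990..0.1058 med 0.1002 z 0.1292
  x 0.571 n 27 y 0.0991..0.1058 med 0.1004 z 0.1280
  x 0.574 n 28 y 0.0990..0.1125 med 0.1005 z 0.1282
  x 0.577 n 65 y 0.0928..0.1135 med 0.1002 z 0.1241
  x 0.580 n 73 y 0.0928..0.1139 med 0.1006 z 0.1241
  x 0.583 n 62 y 0.0929..0.1140 med 0.1000 z 0.1243
  x 0.586 n 56 y 0.0928..0.1137 med 0.1001 z 0.1239
  x 0.589 n 73 y 0.0930..0.1144 med 0.1021 z 0.1236
  x 0.592 n 78 y 0.0936..0.1140 med 0.1037 z 0.1236
  x 0.595 n 9 y 0.0941..0.1059 med 0.0998 z 0.1234
```

The geometry is consistent:
- The stand axis is at 94.45°; bar and stand edge agree within 0.1°.
- The centre line from edge, bar, spot and mark tip agrees within 1 mm.
- The plate is turned about −2° around its tab, which itself lies on the centre line.
- It needs to go out about 153 mm.

I'll check clearance around the tail, then go above the tab.

```bash
python3 - <<'E'
from h import *
np.set_printoptions(precision=3,suppress=True)
c=dict(np.load("pics/scene0.npz"));P=cloud(c);ok=c["range_z"]>0
Q=P[ok&(P[...,2]>.1)&(P[...,2]<.5)&(P[...,0]>.38)&(P[...,0]<.68)&(P[...,1]<-.3)&(P[...,1]>-.8)]
print(len(Q),Q.max(0),Q.min(0))
E
python3 -m jog '[[0.05,0.0025,-0.05,0.02,0.6],[0.05,0.0025,-0.10,0.02,0.6],[0.05,0.0025,-0.15,0.02,0.6],[0.05,0.0025,-0.188,0.02,0.6],[0.05,0.0025,-0.188,0.02,0.6],[0.05,0.0025,-0.188,0.02,0.6]]'; python3 plate.py w21
```

```text
1260 [ 0.68  -0.496  0.125] [ 0.38  -0.526  0.1  ]
t: 13.4
position: [0.5229, -0.2868, 0.26]
tcp_rot: [-0.021, 1.0, 0.001, -0.001]
wrist_force: [0.3, 0.4, -0.7]
width: 0.0501
pos [ 0.5229 -0.2868  0.26  ] tool y [-0.0417  0.9991  0.0022] t 13.4 vel 0.02908752042737345
plate 49350 ((517.4320678710938, -174.35330200195312), (120.06900787353516, 240.69752502441406), 2.3549442291259766) z 0.12789960652689963 ymax -0.055175614646405434
bar 1415 [  0.0333  -0.9994 598.3801 -57.5845] -88.09075
tab top 1085 [ 0.4899 -0.2906  0.1693] [ 0.5531 -0.2819  0.1801] ((521.5098876953125, -286.4405822753906), (63.31525421142578, 6.317682266235352), 2.5614609718322754)
```

View pics/w21.png

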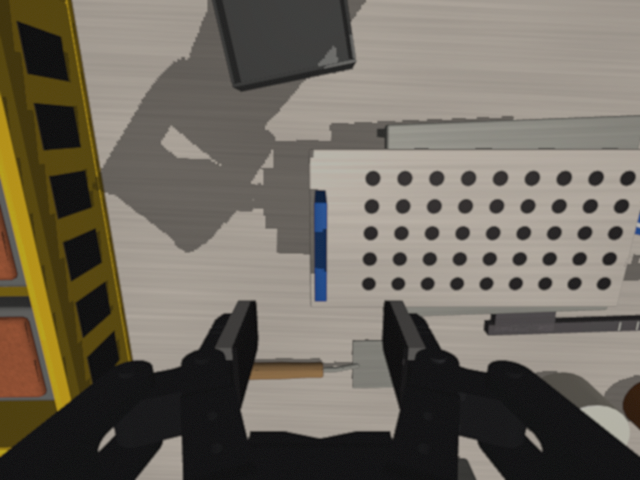

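The blue tab is at (321,245), midway between the fingers. Descend and pinch.

```bash
python3 -m jog '[[0.05,0,0,0.04,0],[0.05,0,0,0.08,0],[0.05,0,0,0.108,0],[0.05,0,0,0.118,0],[0.05,0,0,0.122,0],[0.05,0,0,0.122,0]]'; python3 -m jog '[[0.02,0,0,0,0],[0.02,0,0,0,0],[0.02,0,0,0,0],[0.02,0,0,0,0],[0.02,0,0,0,0],[0.02,0,0,0,0]]'; python3 plate.py w22
```

```text
t: 14.05
position: [0.5238, -0.2871, 0.1404]
tcp_rot: [-0.022, 1.0, -0.0, 0.001]
wrist_force: [-0.7, 0.6, 1.0]
width: 0.0501
t: 14.65
position: [0.5231, -0.2877, 0.1394]
tcp_rot: [-0.021, 1.0, 0.0, 0.0]
wrist_force: [0.4, 0.2, 0.4]
width: 0.0199
pos [ 0.5231 -0.2877  0.1394] tool y [-0.0417  0.9991 -0.    ] t 14.65 vel 0.0013424121747682418
plate 68177 ((519.1939697265625, -214.0264434814453), (120.4458999633789, 160.84486389160156), 2.3907620906829834) z 0.12793464690931347 ymax -0.13595734224362047
tab top 3929 [ 0.4896 -0.2911  0.1681] [ 0.5471 -0.2817  0.18  ] ((518.3416137695312, -286.41143798828125), (57.45730209350586, 7.230057239532471), 2.237295627593994)
```

View pics/w22.png

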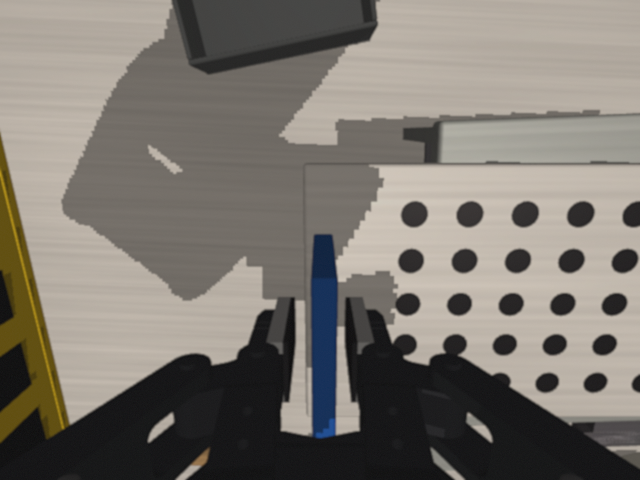

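```bash
python3 -m jog '[[0.01,0,0.001,0,0],[0.0,0,0.001,0,0],[0.0,0,0.001,0,0],[0.0,0,0.001,0,0],[0.0,0,0.001,0,0],[0.0,0,0.001,0,0]]'; python3 plate.py w23
python3 - <<'E'
from h import *
s=state();print(s["position"],s["wrist_force"],s["ft_torque"],s["width"])
E
```

```text
t: 15.3
position: [0.523, -0.2865, 0.1393]
tcp_rot: [-0.021, 1.0, 0.0, -0.0]
wrist_force: [-0.3, 0.9, 0.9]
width: 0.0073
pos [ 0.523  -0.2865  0.1393] tool y [-0.0419  0.9991  0.0003] t 15.3 vel 0.0009097720597799353
plate 68604 ((519.0734252929688, -213.64126586914062), (120.25325775146484, 161.78466796875), 2.4640727043151855) z 0.12792207748625772 ymax -0.13473494192686583
tab top 4213 [ 0.4896 -0.2912  0.168 ] [ 0.547  -0.2818  0.1797] ((518.2365112304688, -286.4136657714844), (57.394256591796875, 8.859713554382324), 3.5041778087615967)
[ 0.52304798 -0.28648281  0.13935568] [-0.00122618  1.13358045  0.86970947] [ 0.09571956  0.08867646 -0.01909748] 0.006997816820331519
```

Pinched at 7 mm with hardly any force. Now I'll slide out slowly along the stand's axis, turning the plate the 2° into line on the way.

```bash
python3 -m jog '[[0,0,0.004,0,-0.3],[0,0.0003,0.01,0,-0.6],[0,0.0006,0.018,0,-1.0],[0,0.0009,0.026,0,-1.4],[0,0.0012,0.034,0,-1.8],[0,0.0015,0.042,0,-2.0],[0,0.0017,0.047,0,-2.0],[0,0.0018,0.05,0,-2.0]]'; python3 plate.py w24;  python3 side.py s8 260 140 420 260
```

```text
t: 16.15
position: [0.5191, -0.2361, 0.1394]
tcp_rot: [-0.039, 0.999, -0.0, -0.0]
wrist_force: [0.6, -1.9, -0.5]
width: 0.0075
pos [ 0.5191 -0.2361  0.1394] tool y [-0.0774  0.997  -0.0001] t 16.15 vel 0.04021436296089066
plate 68634 ((512.5154418945312, -163.2833251953125), (120.14422607421875, 161.9729766845703), 4.48844051361084) z 0.12792283544627742 ymax -0.08299068346081842
bar 851 [  0.1999   0.9798 598.0527 -68.3443] 78.46645
tab top 4216 [ 0.4857 -0.2418  0.168 ] [ 0.5435 -0.2303  0.1797] ((514.5394897460938, -236.12046813964844), (57.84828186035156, 8.861457824707031), 5.47774600982666)
```

View pics/w24.png

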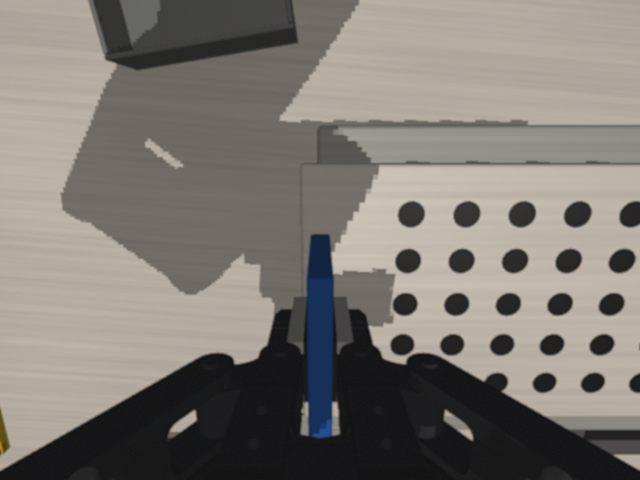

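View pics/s8.png

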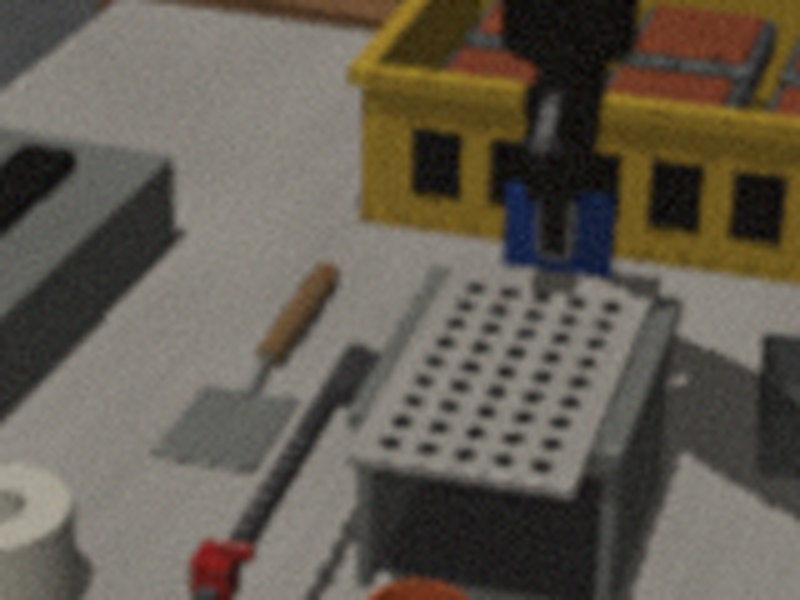

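The plate is now in line with the stand (94.5°), on its centre line and flat (z 0.128). Another 85 mm, then I'll measure the rest.

```bash
python3 -m jog '[[0,0,0.008,0,0],[0,0,0.02,0,0],[0,0,0.034,0,0],[0,0,0.048,0,0],[0,0,0.062,0,0],[0,0,0.074,0,0],[0,0,0.082,0,0],[0,0,0.085,0,0]]'; python3 -m jog '[[0,0,0,0,0],[0,0,0,0,0]]'
cat > fin.py <<'E'
import sys
from h import *
np.set_printoptions(precision=4,suppress=True)
u=np.array([-.0776,.9970]);v=np.array([.9970,.0776])
s=state();R=Ro.from_quat(s["tcp_rot"]).as_matrix();print("tcp u,v",s["position"][:2]@u,s["position"][:2]@v,"z",s["position"][2],"tooly",R[:,1],"F",s["wrist_force"],"w",s["width"],"t",s["t"])
for n in ("scene","side"):
    c=camera(n);save(c,sys.argv[1]+n);P=cloud(c);ok=c["range_z"]>0;H=hsv(c);h,S=H[...,0],H[...,1]
    U=P[...,:2]@u;V=P[...,:2]@v-.4983;Z=P[...,2]
    for lo in np.arange(-.055,.055,.02):
        m=ok&(abs(Z-.127)<.006)&(V>lo)&(V<lo+.02)&(U>-.2)&(U<.12)&(S<90)
        if m.sum()>20: q=np.sort(U[m]); print(n,"V%.3f"%(lo+.01),"front u p99 %.4f max %.4f"%(np.percentile(q,99),q[-1]),"n",len(q))
    m=ok&(abs(Z-.128)<.006)&(abs(V)<.058)&(U>-.16)&(U<.1)&(S<90)
    A=np.c_[U[m],V[m],np.ones(m.sum())];co=np.linalg.lstsq(A,Z[m],rcond=None)[0];print(n,"plate slope u,v deg",np.degrees(co[:2]),"z0",co[2])
    m=ok&((h<6)|(h>174))&(S>140)&(Z>.1)&(Z<.14)&(V>.06)&(V<.11)&(abs(U-.058)<.04)
    if m.sum()>10: print(n,"mark u %.4f..%.4f"%(U[m].min(),U[m].max()),"v",V[m].min(), "pointer u",np.sort(U[m&(V<.083)]) if (m&(V<.083)).sum()<12 else np.percentile(U[m&(V<.083)],[2,50,98]))
    m=ok&(abs(h-10)<7)&(S>150)&(Z>.03)&(Z<.1)&(abs(U-.028)<.05)&(abs(V)<.05)
    if m.sum()>10: print(n,"cup u",U[m].min(),U[m].max(),"v",V[m].min(),V[m].max(),"z",Z[m].max())
E
python3 fin.py f1
```

```text
t: 17.05
position: [0.5127, -0.1511, 0.1395]
tcp_rot: [-0.039, 0.999, -0.0, 0.0]
wrist_force: [0.3, -2.1, 1.0]
width: 0.0079
t: 17.25
position: [0.5126, -0.1511, 0.1393]
tcp_rot: [-0.038, 0.999, 0.001, -0.0]
wrist_force: [-0.6, 3.4, 2.1]
width: 0.0074
tcp u,v -0.190472585033555 0.4993487665273873 z 0.139346039895545 tooly [-0.0764  0.9971  0.0022] F [-0.6197  3.3922  2.1232] w 0.0073813726646258715 t 17.25
scene V-0.045 front u p99 0.0401 max 0.0416 n 276
scene V-0.025 front u p99 0.0368 max 0.0389 n 369
scene V-0.005 front u p99 0.0388 max 0.0415 n 395
scene V0.015 front u p99 0.0385 max 0.0426 n 433
scene V0.035 front u p99 0.0383 max 0.0441 n 512
scene V0.055 front u p99 0.0368 max 0.0413 n 561
scene plate slope u,v deg [-0.0219  0.052 ] z0 0.12836827431804165
scene mark u 0.0446..0.0692 v 0.08190519268369995 pointer u [0.0541 0.0575]
scene cup u 0.0028154558828317436 0.03848420732856523 v 0.0004628857327131364 0.03004772177442111 z 0.07072568146381078
side V-0.045 front u p99 0.0435 max 0.0469 n 390
side V-0.025 front u p99 0.0437 max 0.0454 n 387
side V-0.005 front u p99 0.0429 max 0.0444 n 381
side V0.015 front u p99 0.0437 max 0.0465 n 370
side V0.035 front u p99 0.0434 max 0.0452 n 378
side V0.055 front u p99 0.0435 max 0.0441 n 288
side plate slope u,v deg [-0.2542  0.0169] z0 0.12781189912127885
side mark u 0.0520..0.0725 v 0.0774294992201991 pointer u [0.0596 0.0611 0.0621 0.0622 0.0625]
side cup u 0.003456818908561402 0.06364798681104746 v -0.026151572273544976 0.025566791863858074 z 0.09232525579540793
```

View pics/f1side.png

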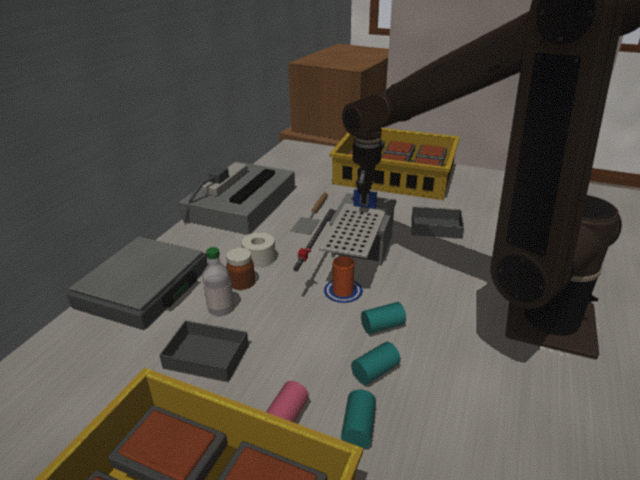

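Plate level and held. Views and arm agree on 16–18 mm to go; I'll advance 15 mm and check closely.

```bash
python3 -m jog '[[0,0,0.003,0,0],[0,0,0.008,0,0],[0,0,0.012,0,0],[0,0,0.0145,0,0],[0,0,0.015,0,0],[0,0,0.015,0,0],[0,0,0.015,0,0]]'; python3 fin.py f2
cat > ov.py <<'E'
import sys
from h import *
u=np.array([-.0776,.9970]);v=np.array([.9970,.0776])
def X(U,V,Z): return np.r_[u*U+v*(V+.4983),Z]
for n in ("scene","side"):
    c=camera(n);f=c["frame"][:,:,::-1].copy()
    p=proj(c,X(.058,.03,.128))[0];x0,y0=int(p[0])-50,int(p[1])-38
    k=8;im=cv2.resize(f[y0:y0+75,x0:x0+100],(800,600),interpolation=cv2.INTER_CUBIC)
    q=lambda x:tuple(int(a) for a in ((proj(c,x)[0]-[x0,y0]+.5)*k))
    # tip u by red pointer; line of constant u
    for U,col in ((.0582,(0,255,0)),(.0532,(255,255,0))):
        cv2.line(im,q(X(U,-.07,.128)),q(X(U,.075,.128)),col,1)
    cv2.circle(im,q(X(.0582,.075,.130)),4,(255,0,255),1)
    cv2.imwrite(f"pics/{sys.argv[1]}{n}.png",im)
E
python3 ov.py o2
```

```text
t: 18.05
position: [0.5116, -0.137, 0.1394]
tcp_rot: [-0.038, 0.999, 0.0, 0.0]
wrist_force: [0.7, -1.5, 2.0]
width: 0.0072
tcp u,v -0.1762678725982654 0.49943370521804453 z 0.13940335062436374 tooly [-0.0768  0.997   0.0001] F [ 0.7347 -1.5084  2.0269] w 0.007214693852290838 t 18.05
scene V-0.045 front u p99 0.0532 max 0.0555 n 280
scene V-0.025 front u p99 0.0522 max 0.0569 n 358
scene V-0.005 front u p99 0.0530 max 0.0578 n 398
scene V0.015 front u p99 0.0528 max 0.0567 n 442
scene V0.035 front u p99 0.0515 max 0.0550 n 504
scene V0.055 front u p99 0.0505 max 0.0553 n 569
scene plate slope u,v deg [0.0024 0.1022] z0 0.12831023508115874
scene mark u 0.0444..0.0679 v 0.07981127498699053 pointer u [0.0547 0.0573 0.0585]
scene cup u 0.0019151054127975466 0.04066190578971329 v -0.00025514624003986075 0.030564433662452484 z 0.07247488555817905
side V-0.045 front u p99 0.0577 max 0.0595 n 412
side V-0.025 front u p99 0.0573 max 0.0595 n 394
side V-0.005 front u p99 0.0575 max 0.0591 n 389
side V0.015 front u p99 0.0573 max 0.0579 n 390
side V0.035 front u p99 0.0574 max 0.0598 n 390
side V0.055 front u p99 0.0571 max 0.0581 n 297
side plate slope u,v deg [-0.2622  0.0372] z0 0.12778128283135606
side mark u 0.0500..0.0744 v 0.07802328446599133 pointer u [0.0582 0.0602 0.0607 0.0621 0.063  0.0636 0.0651]
side cup u 0.0018004690005588928 0.06099086337425935 v -0.026042367269397515 0.025107549686152753 z 0.09257295604259203
```

View pics/o2side.png

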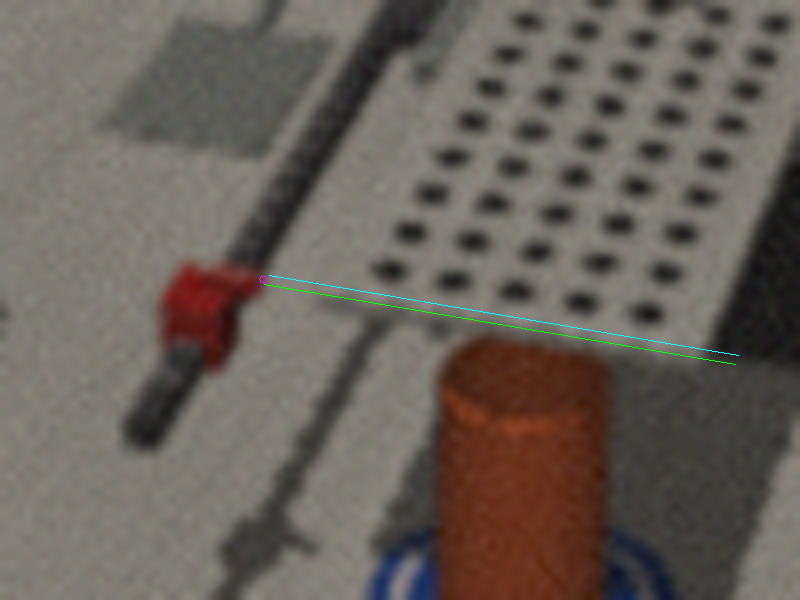

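View pics/o2scene.png

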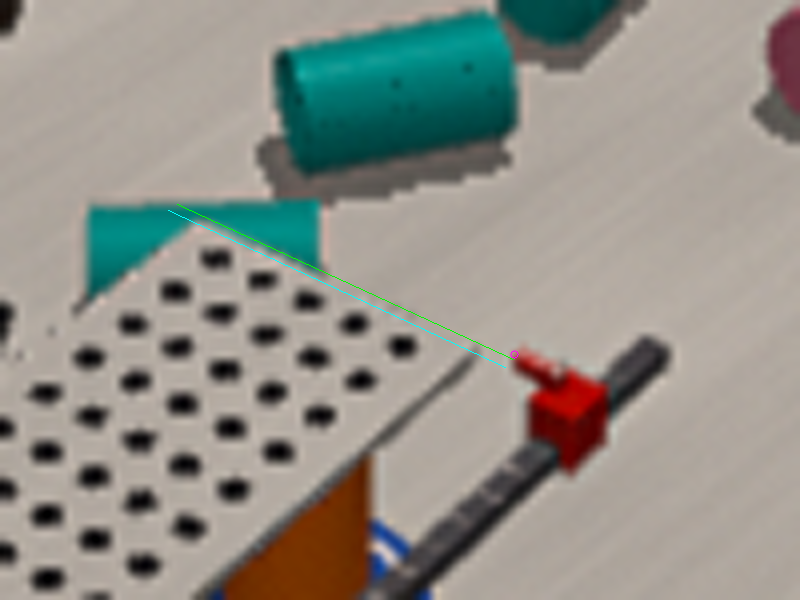

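Overlays (green is the mark's line, cyan 5 mm short of it): the front edge's right corner in the scene view, (478,350), lies nearly on cyan and the side view agrees, so about 3–4 mm remain.

```bash
python3 -m jog '[[0,0,0.001,0,0],[0,0,0.002,0,0],[0,0,0.003,0,0],[0,0,0.0035,0,0],[0,0,0.0035,0,0],[0,0,0.0035,0,0]]'; python3 fin.py f3|grep -v V0.05; python3 ov.py o3
```

```text
t: 18.85
position: [0.5113, -0.1335, 0.1394]
tcp_rot: [-0.038, 0.999, -0.0, 0.0]
wrist_force: [-0.4, -2.3, 2.1]
width: 0.0073
tcp u,v -0.1727860298174163 0.49939137541611883 z 0.139405780772135 tooly [-0.0768  0.997  -0.    ] F [-0.3652 -2.2748  2.072 ] w 0.007275229939827902 t 18.85
scene V-0.045 front u p99 0.0558 max 0.0576 n 280
scene V-0.025 front u p99 0.0554 max 0.0605 n 360
scene V-0.005 front u p99 0.0569 max 0.0603 n 384
scene V0.015 front u p99 0.0563 max 0.0592 n 455
scene V0.035 front u p99 0.0553 max 0.0599 n 501
scene plate slope u,v deg [-0.0395  0.0767] z0 0.12824023247525587
scene mark u 0.0455..0.0689 v 0.08127894827771381 pointer u [0.0541 0.055  0.0592]
scene cup u 0.0026154880042445453 0.03894679755604065 v 0.0006316848435751754 0.0309523226469412 z 0.07041009772733968
side V-0.045 front u p99 0.0605 max 0.0629 n 412
side V-0.025 front u p99 0.0611 max 0.0627 n 404
side V-0.005 front u p99 0.0605 max 0.0628 n 391
side V0.015 front u p99 0.0621 max 0.0642 n 391
side V0.035 front u p99 0.0614 max 0.0627 n 388
side plate slope u,v deg [-0.2451 -0.0772] z0 0.12781574943194357
side mark u 0.0540..0.0735 v 0.07682807923552798 pointer u [0.0592 0.0592 0.0626 0.0633 0.0639 0.065 ]
side cup u 0.0036816264692777975 0.060942082241299426 v -0.026205223671501188 0.0248980342433604 z 0.09208248231517281
```

View pics/o3side.png

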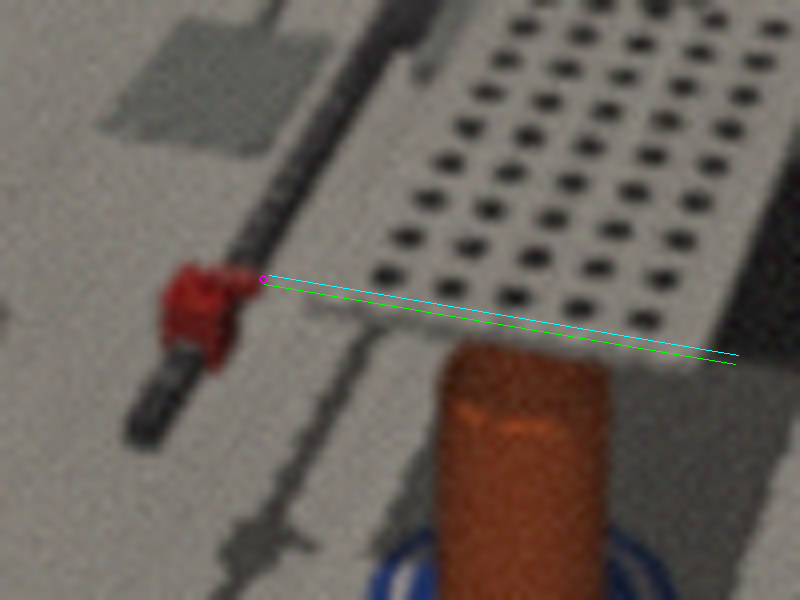

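View pics/o3scene.png

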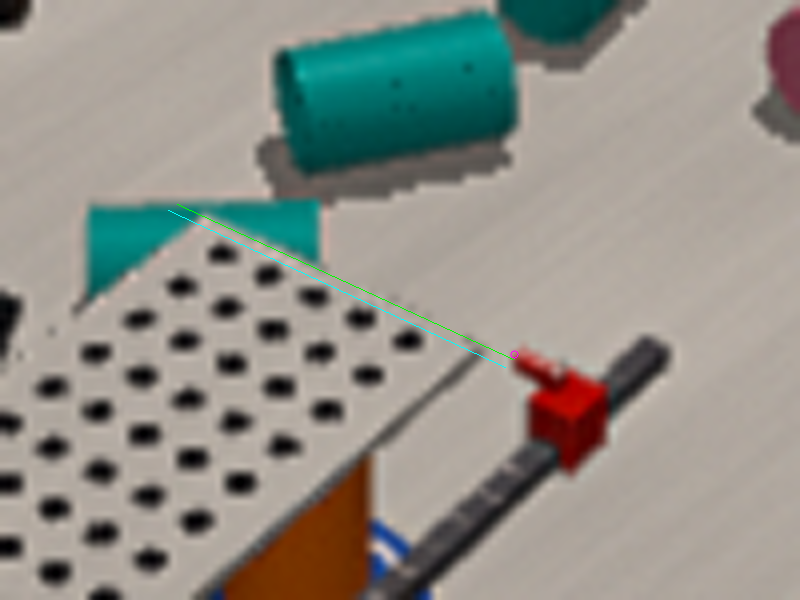

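Remaining gap by the different estimates: arm −0.7, scene +0.1 to +1.2, side +1 to +2.5 mm. I'll add 0.7 mm, hold still and make the last checks.

```bash
python3 -m jog '[[0,0,0.0007,0,0],[0,0,0.0007,0,0],[0,0,0.0007,0,0],[0,0,0.0007,0,0],[0,0,0.0007,0,0],[0,0,0.0007,0,0]]'; python3 fin.py f4|grep -E "tcp|slope|mark|V-0.005|V0.015|cup"
python3 - <<'E'
from h import *
s=state();print("vel",abs(s["joint_vel"]).max(),s["wrist_force"],s["ft_torque"])
a=cv2.imread("pics/side0.png").astype(int);b=cv2.imread("pics/f4side.png").astype(int)
d=cv2.GaussianBlur(abs(a-b).max(2).astype(np.float32),(5,5),0)>28
o=b.copy();o[d]=(255,0,255);cv2.imwrite("pics/diff.png",o)
E
```

```text
t: 19.65
position: [0.5112, -0.1329, 0.1394]
tcp_rot: [-0.038, 0.999, -0.0, 0.0]
wrist_force: [-0.2, -3.1, 2.5]
width: 0.0072
tcp u,v -0.17216039851528164 0.49938967556617203 z 0.13939907030599452 tooly [-0.0767  0.9971 -0.0001] F [-0.2125 -3.0973  2.4735] w 0.007172836202273686 t 19.65
scene V-0.005 front u p99 0.0556 max 0.0616 n 406
scene V0.015 front u p99 0.0559 max 0.0604 n 429
scene plate slope u,v deg [-0.0354  0.0998] z0 0.12832112647176955
scene mark u 0.0450..0.0689 v 0.08090969233984241 pointer u [0.0555 0.0585]
scene cup u 0.00023712229547167383 0.03879538053932246 v 0.0023929582957541995 0.029853417474894617 z 0.07144346904341851
side V-0.005 front u p99 0.0610 max 0.0630 n 388
side V0.015 front u p99 0.0614 max 0.0630 n 395
side plate slope u,v deg [-0.2774 -0.0111] z0 0.12775304283988667
side mark u 0.0510..0.0738 v 0.07800670845124219 pointer u [0.0603 0.0608 0.0628 0.0632 0.0643]
side cup u 0.004183120021512293 0.0607699687954324 v -0.026111222927089117 0.025832313710072163 z 0.09223109465121031
vel 0.0036000655487147923 [ 0.77447085 -3.08693985  2.80957771] [-0.59078354 -0.07940559 -0.02041751][ WARN:0@0.116] global loadsave.cpp:1063 imwrite_ Unsupported depth image for selected encoder is fallbacked to CV_8U.
```

View pics/diff.png

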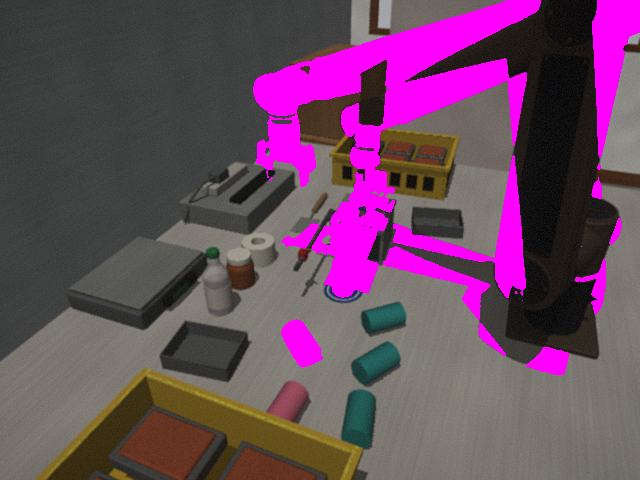

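View pics/f4scene.png

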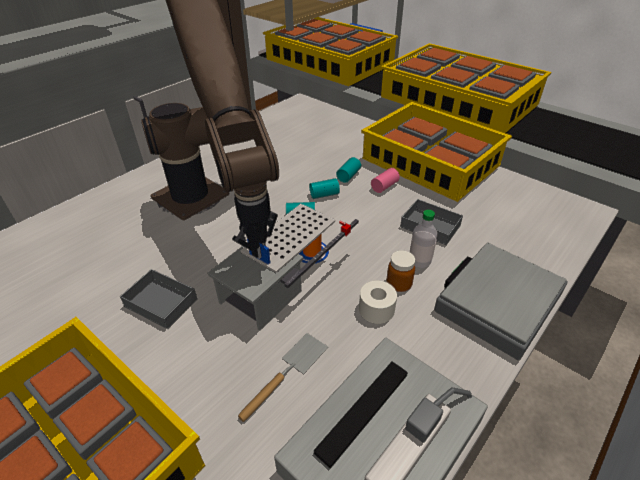

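The difference image shows changes only in the arm, its shadows, the cup and the plate; every bystander and look-alike is where it was. The plate is level, gripped and still, and the cup stands on the spot. Handing in.

```bash
python3 -c "
from plant import *
print(hand_in()); s=state(); print(s['t'],s['width'],s['position'])"
```

```text
the job is handed in; nothing more can be done
None
the job is handed in; nothing more can be done
```

I stood the orange cup upright on the blue spot and let go of it. Then I slid the plate out until its front edge was in line with the red mark, and handed in at about 19.8 s while still gripping its tail. No verdict was reported.

**Cup:** The tool can only point down, so I gripped the cup near its mouth, lifted it and eased the grip to let the base swing down. The first try slipped, and the cup fell about 25 mm and slid a little along the table; the second try worked. After I let go, its rim was 91 mm high, its lean was under 0.3° and it stood within about 2 mm of the spot's centre.

**Plate:** I turned it about 2° into line with the stand on the way out.
- **Alignment:** the estimates of the front edge against the mark disagree a little. The arm's position says about 1 mm past it, the scene camera 0 to 1 mm short and the side camera 1 to 2 mm short, so it is level within about 2 mm.
- **Clearance:** the plate's side is about 15 mm from the pointer.
- **Level and still:** the slope was under 0.3° in both cameras, the wrist force about 4 N, and the arm was not moving.

**Other things:** comparing the side camera's first and last pictures showed changes only in the arm, its shadows, the cup and the plate. No check failed.

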